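# Index the rotary table for the reference check

## Task

Set up the indexing table for a reference check. First move every coupon off the round table into the steel tray; then turn the blank selector anticlockwise to its end stop and from there two clicks clockwise; then crank the handwheel exactly four full turns clockwise (seen from above), so that the yellow-outlined station comes round to the front. Last, lay the steel calibration plate flat inside the yellow outline, lengthways like it, and let go of everything; leave the other things on the bench alone.

Things in the scene. Friction and masses are not known exactly. Their poses are not given: they have to be found in the camera images.
- indexer: The fixed indexing-table unit: grey casting with a round blue table (210 mm dia) in the middle, a black handwheel on its right and a blank selector on a black box on its left (right and left as the robot sees them). Origin on the bench under the table axis, z up, its -x side faces the robot; it stands at a different place and slightly turned each time.
- table_axis (a point): Centre of the round blue-anodised table's top face, 60 mm above the bench. The top is flat and bare; nothing on it stands proud.
- index_table (a joint): Angle of the round table, rad, growing clockwise seen from above; geared 1/16 to the handwheel (22.5 degrees, 0.3927 rad, per turn of the wheel). 0 at the start. It is driven only through the handwheel; it cannot practically be pushed round by hand.
- station (a point): Centre of the yellow-outlined rectangular station on the round table's top face (inside of the outline 80 x 55 mm, painted flat), 55 mm from the table axis. It turns with the table. x: along its long (80 mm) side, y: along its short side (+y points to the table axis), z up. At the start it is on the side of the handwheel; after four turns of the wheel it is at the robot's side (front).
- handwheel (a joint): Angle of the handwheel, rad, growing clockwise seen from above, counted on over full turns (one turn 6.283). 0 at the start, when its crank handle stands at the white index mark on the robot's side. Turns about a vertical axis, stays where it is left; needs about 3 N at the handle.
- wheel_axis (a point): On the handwheel's vertical axis, at the height at which to grip the handle (94 mm above the bench). The wheel is a disc of 104 mm dia, rim top 68 mm above the bench, hub top 74 mm; the axis is 175 mm from the table axis.
- handle_grip (a point): Grip point on the axis of the red upright crank handle, 40 mm from the wheel axis. The handle is 18 mm dia, from 73 to 112 mm above the bench, and spins freely on its own pin, so it can be held and led round in a circle without turning the wrist. Its frame's yaw means nothing.
- selector (a joint): Angle of the blank selector, rad, growing clockwise seen from above. 0 at its anticlockwise end stop, 1.2 at its clockwise end stop; a sprung detent at 0, 0.4, 0.8 and 1.2 (clicks 0.4 rad apart; less than 0.1 N m to pass one), into which it snaps from about 0.1 rad away. Starts at the first, second or third click from the anticlockwise stop.
- selector_grip (a point): Grip point of the selector, on its vertical axis, 67 mm above the bench. The selector is a grey upright bar 38 long x 12 wide, from 45 to 74 mm above the bench, on a 38 mm dia disc (top 45 mm) on a black box (top 40 mm). x: along the bar, z up.
- parts_tray: Shallow open steel tray, fixed, 107 x 202 x 16 mm, origin under its centre, x along its short side, y along its long side, z up; floor 2 mm thick, walls 2 mm. Stands to the left of the unit, at the back of the bench beside the blue-fronted drawer box, its long side pointing roughly left.
- calib_plate: Steel calibration plate with dark slots, 75 (x) x 50 (y) x 8 mm, 0.12 kg, lying flat on the bench at the left front; origin at the centre of its underside.
- coupon_0: Test coupon, a flat block, light grey, 60 (x) x 30 (y) x 10 mm, 20 g, lying on the round table at the start if present (two or all three of the coupons are); origin at the centre of its underside.
- coupon_1: Test coupon, a flat block, black, 50 (x) x 25 (y) x 9 mm, 20 g, lying on the round table at the start if present (two or all three of the coupons are); origin at the centre of its underside.
- coupon_2: Test coupon, a flat block, grey, 56 (x) x 28 (y) x 12 mm, 20 g, lying on the round table at the start if present (two or all three of the coupons are); origin at the centre of its underside.
- bottle_ethanol: Bystander: brown bottle with black cap, 58 dia x 125 mm; not part of the job.
- bottle_diio: Bystander: small brown bottle with white cap, 34 dia x 70 mm; not part of the job.
- vial_4: Bystander: glass vial with red cap, 22 dia x 50 mm; not part of the job.
- weight_0: Bystander: small brass check weight, 22 dia x 20 mm; not part of the job.
- weight_1: Bystander: larger brass check weight, 28 dia x 26 mm; not part of the job.
Things that resemble listed ones, but are neither listed nor needed, are in the scene too. Leave any turquoise look-alike of the coupon_0 alone.

How it is judged:
On the way, in this order (a step that is already met when the one before it is completed fails the run):
1. all coupons lie in the tray, the handwheel not yet turned (x of coupon_0 in the frame of parts_tray between -0.05 and 0.05 m and y of coupon_0 in the frame of parts_tray between -0.097 and 0.097 m and z of coupon_0 in the frame of parts_tray between -0.01 and 0.03 m and x of coupon_1 in the frame of parts_tray between -0.05 and 0.05 m and y of coupon_1 in the frame of parts_tray between -0.097 and 0.097 m and z of coupon_1 in the frame of parts_tray between -0.01 and 0.03 m and x of coupon_2 in the frame of parts_tray between -0.05 and 0.05 m and y of coupon_2 in the frame of parts_tray between -0.097 and 0.097 m and z of coupon_2 in the frame of parts_tray between -0.01 and 0.03 m and value of joint handwheel between -0.5 and 0.5 rad), for 0.2 s.
2. the selector is turned back to its anticlockwise stop, the handwheel not yet turned (value of joint selector below 0.12 rad and value of joint handwheel between -0.5 and 0.5 rad), for 0.1 s.
3. the selector rests two clicks from the stop, the handwheel not yet turned (value of joint selector between 0.68 and 0.92 rad and value of joint handwheel between -0.5 and 0.5 rad and velocity of joint selector between -0.1 and 0.1 rad/s), for 0.2 s.
4. the handwheel has made four full turns clockwise (value of joint selector between 0.68 and 0.92 rad and value of joint handwheel between 24.73 and 25.53 rad), for 0.2 s.
5. the calibration plate lies in the outlined station (x of calib_plate in the frame of station between -0.012 and 0.012 m and y of calib_plate in the frame of station between -0.012 and 0.012 m and z of calib_plate in the frame of station between -0.004 and 0.004 m and angle between the x axis of calib_plate and the x axis of station, either way round below 0.21 rad and angle between calib_plate's own z axis and vertical below 0.08 rad and value of joint handwheel between 24.73 and 25.53 rad), for 0.2 s.
At the end, for the whole second after the job is handed in: Coupons in the tray (centres inside its walls, under 30 mm high); selector two clicks from its stop (0.8 +- 0.12 rad); handwheel four turns on (+- 0.4 rad); plate at rest flat on the station, within 12 mm along each side and 12 degrees, either way round (all of step 5 and x of coupon_0 in the frame of parts_tray between -0.05 and 0.05 m and y of coupon_0 in the frame of parts_tray between -0.097 and 0.097 m and z of coupon_0 in the frame of parts_tray between -0.01 and 0.03 m and x of coupon_1 in the frame of parts_tray between -0.05 and 0.05 m and y of coupon_1 in the frame of parts_tray between -0.097 and 0.097 m and z of coupon_1 in the frame of parts_tray between -0.01 and 0.03 m and x of coupon_2 in the frame of parts_tray between -0.05 and 0.05 m and y of coupon_2 in the frame of parts_tray between -0.097 and 0.097 m and z of coupon_2 in the frame of parts_tray between -0.01 and 0.03 m and value of joint selector between 0.68 and 0.92 rad and linear speed of calib_plate below 0.02 m/s and velocity of joint handwheel between -0.1 and 0.1 rad/s); the robot touches nothing.
It fails at once if a bystander (bottle, vial or weight) is moved by more than 25 mm (distance of any of bottle_ethanol, bottle_diio, vial_4, weight_0, weight_1 from where it was at the start of the episode above 0.025 m).
Of coupon_0, coupon_1, coupon_2 only 2 to 3 are there at a start; the rules pass over those that are not, and their reading is None.
At some moment in a run one of coupon_0, coupon_1, coupon_2, calib_plate may be knocked a few centimetres aside while the robot is not near it.
Once in a run the grip may slacken for a moment while it holds something.
It also fails if it takes over 200 s, if anything falls off the work surface, if the arm or the gripper's body presses on something with over 40 N, if the wrist force passes 120 N, or if a joint passes its speed limit or range.

## Robot

A 7-joint arm with a two-finger parallel gripper is mounted at the origin on the work surface; the furniture and walls round the work are solid. World frame = base frame: x ahead of the robot, y to its left, z up, the work surface at z = 0. Lengths are in m, angles in rad, forces in N, time in s.
With the tool pointing down it reaches from about 0.425 to 0.95 m from the base axis. Payload 4.7 kg.
Tool frame: the origin (TCP) lies at the centre of the arm's flange, where the gripper is bolted on; the fingertips stand 173 mm ahead of it and the grasp point (between the pads) lies 155 mm ahead of it; z points along the fingers, y is the direction in which the jaws open and shut (so a half turn about z gives the same grasp; the last joint's range is limited). The gripper opens to 85 mm and grips with 20 to 120 N. Pads are 22 mm wide; open, the fingers measure 114 mm over their backs; the gripper's body (76 mm by 85 mm) begins 54 mm behind the grasp point. The pads swing forward as they close: fully open they stand 13 mm farther back than shut.
Start: joints at [-0.029, 0.469, -0.049, 1.532, 0.024, 1.141, -0.082], TCP at [0.675, 0, 0.405] pointing down, gripper open.
Joint ranges: [-2.59, 2.59], [-0.33, 1.99], [-1.39, 1.29], [0.1, 2.45], [-1.04, 4.18], [0.21, 1.99], [-2.66, 2.66]. Speed limits (rad/s): [2.57, 2.57, 3.14, 3.14, 3.14, 3.14, 3.14].

## Interface

Orientations are given as a unit quaternion [w, x, y, z].
In Python, from bench import get_state, read_camera, camera_model, job_done gives the robot as it stands.
- The arm moves only by the tool play_rows, never from a script. Its argument "motion" is a list of rows, each an object with "dp": the shift along the tool's x, y, z in cm, a list of three; "turn": the turn about the tool's z in rad. In form: [{"dp": [dx, dy, dz], "turn": turn}, ...]. A call has 1 to 12 rows; each row is the pose to reach, as a shift and turn from the pose commanded when the call began, along the tool's axes at that moment; what a row does not reach only later rows make up. A row lasts 1/10 s, in which the tool goes at most 50 mm and 8.59 degrees, less where a joint would pass 70% of its speed; a pose out of reach is approached as far as the arm can. A call with a gripper value outside its range is refused whole. "gripper" is the finger opening in cm, from 0 to 8.54, set as the call begins (left out, the last holds). The fingers move at their own pace and stop on an object; "grip_force" is the grip in N (left out, the last holds). Time passes only in rows, so rows that repeat a pose let the fingers close. It gives the time, the measured TCP pose, the force and the opening at its end, in the units of the state.
- get_state(): the state, without advancing time (a new reading comes with each control period).
- read_camera(name): name is "scene" or "side" or "wrist"; returns the picture (400x640x3 uint8, blue, green, red); there is no depth.
- camera_model(name): a dict with "camera_matrix" (3x3 intrinsics, pixels), "rvec" (rotation vector, rad) and "tvec" (3), from world to camera coordinates, as OpenCV has them. Camera axes: x right, y down, z forward; pixel columns grow to the right and rows downward; lengths in m; the calibration is good to about 2 mm. The wrist camera is an equidistant fisheye: a pixel r from the principal point sees the ray r / f radians off the axis. A picture is of the moment at which its call begins: read the wrist's pose just before it. camera_model takes no time and is no camera call; for the wrist camera it gives the pose at the moment of the call.
- job_done(): hands the job in, once; it reports no verdict.
The state is a dict: "t": time; "qpos": joint angles; "joint_velocities": joint speeds; "tau": joint torques, N m; "tcp_pos": TCP position; "orientation": TCP orientation; "wrist_force": force on the tool from outside, world axes, zero at the start; "wrist_torque": the same for the moment, N m; "finger_gap": finger opening in m.
Only numpy, scipy, OpenCV 4.12 (cv2) and the standard library are available. Lean on these libraries where they do the work, as an engineer would, in place of code of your own. Each camera call takes 0.05 s, during which the arm holds its last target. There are 200 camera calls.

## Working session

There is one attempt and no reset: what is moved stays moved. The work goes in short steps, Python scripts to look and compute and a tool call to move; the robot and the scene stay as the last step left them, time stands still between calls to the robot, and variables do not carry over. Pictures are saved under pics/ and viewed, about 12 in all and at most 16, crops included, and the job is handed in when it is done.

Besides the shell and the picture viewer there is one more tool, called after "Emit:" as name(argument=value, ...), one argument or row to a line, values as JSON. play_rows: Moves the arm, as the interface text tells. Its arguments: {"type":"object","properties":{"motion":{"type":"array","items":{"type":"object","properties":{"dp":{"type":"array","items":{"type":"number"}},"turn":{"type":"number"}}}},"gripper":{"type":"number"},"grip_force":{"type":"number"}},"required":["motion"]}

```bash
ls; mkdir -p pics; python3 - <<'E'
from bench import *
import cv2,numpy as np
s=get_state();print(s)
for n in ("scene","side","wrist"):
    m=camera_model(n);print(n,np.array(m["camera_matrix"]).round(1).tolist(),m["rvec"],m["tvec"])
    cv2.imwrite(f"pics/{n}0.png",read_camera(n))
a=[cv2.imread(f"pics/{n}0.png") for n in("scene","side")]
E
```

```text
pics
{'t': 0.0, 'qpos': array([-0.02887814,  0.46942613, -0.04859452,  1.53370083,  0.02408442,
        1.14098152, -0.0823049 ]), 'joint_velocities': array([ 0.00063979,  0.00014118, -0.00045996,  0.00136406,  0.00038503,
        0.00051181, -0.00235794]), 'tau': array([ 1.18357209e-03, -5.10321057e+01, -4.63755790e-02, -2.37716943e+01,
        1.05899444e-02,  7.35067850e-03,  1.56414734e-05]), 'tcp_pos': array([6.74751022e-01, 1.00179259e-05, 4.03668479e-01]), 'orientation': array([-6.62284169e-04,  7.07107109e-01,  7.07105794e-01, -7.02461487e-04]), 'wrist_force': array([0.58198955, 0.41440261, 0.24378082]), 'wrist_torque': array([-0.02743682,  0.02908473,  0.00137732]), 'finger_gap': 0.08532215356585536}
scene [[422.0, 0.0, 319.9], [0.0, 422.0, 201.2], [0.0, 0.0, 1.0]] [ 0.782149   -2.7051855   0.94791756] [0.34070353 0.29123904 0.9987426 ]
side [[367.9, 0.0, 321.0], [0.0, 367.9, 205.0], [0.0, 0.0, 1.0]] [1.95820931 0.01715519 0.01387553] [-0.45369894  0.06355244  1.27593591]
wrist [[309.7, 0.0, 321.9], [0.0, 309.7, 203.3], [0.0, 0.0, 1.0]] [-2.84580460e+00  7.15593751e-04  1.68456577e-03] [-0.67429661 -0.03827208  0.37946739]
```

View pictures.

View pics/scene0.png

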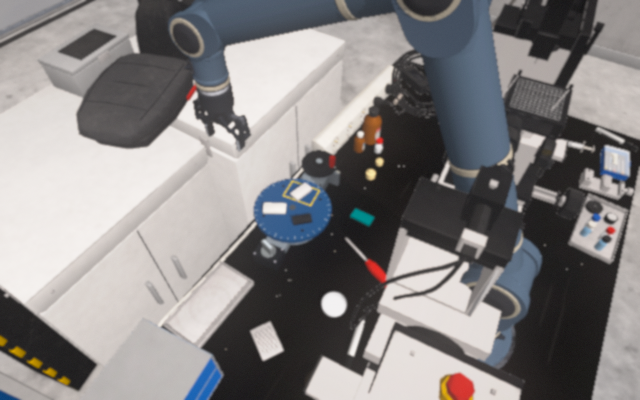

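View pics/side0.png

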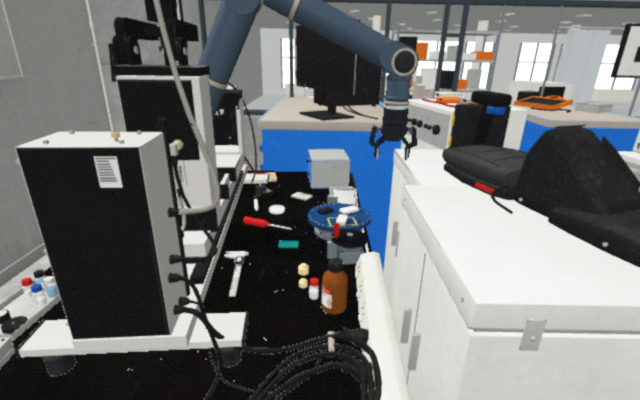

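View pics/wrist0.png

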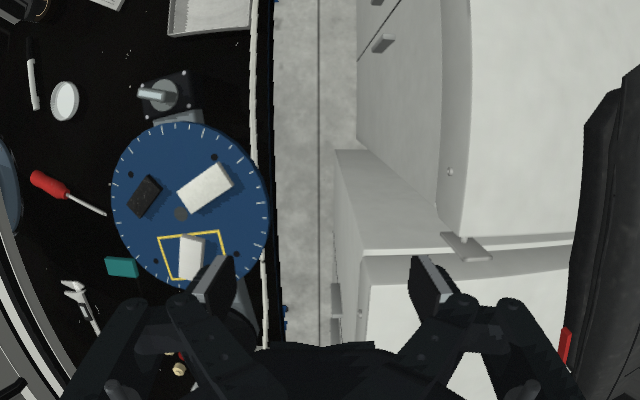

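```bash
cat > h.py <<'E'
from bench import *
import cv2,numpy as np
from scipy.spatial.transform import Rotation as R
def cam(n):
    m=camera_model(n);K=np.array(m["camera_matrix"]);Rm=cv2.Rodrigues(np.array(m["rvec"]))[0];t=np.array(m["tvec"]).ravel()
    return dict(K=K,R=Rm,t=t,fish=n=="wrist")
def ray(c,p):
    K=c["K"];u=(p[0]-K[0,2])/K[0,0];v=(p[1]-K[1,2])/K[1,1]
    if c["fish"]:
        r=np.hypot(u,v)+1e-12;d=np.array([u/r*np.sin(r),v/r*np.sin(r),np.cos(r)])
    else: d=np.array([u,v,1.]);d/=np.linalg.norm(d)
    return -c["R"].T@c["t"],c["R"].T@d
def onz(c,p,z):
    o,d=ray(c,p);return o+d*(z-o[2])/d[2]
def tri(obs):
    A=np.zeros((3,3));b=np.zeros(3)
    for c,p in obs:
        o,d=ray(c,p);P=np.eye(3)-np.outer(d,d);A+=P;b+=P@o
    x=np.linalg.solve(A,b)
    return x,[round(float(np.linalg.norm(np.cross(x-ray(c,p)[0],ray(c,p)[1])))*1000,1) for c,p in obs]
def proj(c,X):
    X=c["R"]@np.asarray(X,float)+c["t"];K=c["K"]
    r=np.hypot(X[0],X[1])+1e-12
    k=np.arctan2(r,X[2])/r if c["fish"] else 1/X[2]
    return np.array([K[0,0]*k*X[0]+K[0,2],K[1,1]*k*X[1]+K[1,2]])
def rect(c,x0,x1,y0,y1,z,img,s=0.0008):
    """top-down orthophoto at height z: right = +y reversed.. up=+x, left=+y"""
    xs=np.arange(x1,x0,-s);ys=np.arange(y1,y0,-s)
    mx=np.zeros((len(xs),len(ys)),np.float32);my=mx.copy()
    Y,X=np.meshgrid(ys,xs);P=np.stack([X,Y,np.full_like(X,z)],-1)@c["R"].T+c["t"]
    r=np.hypot(P[...,0],P[...,1])+1e-12
    k=np.arctan2(r,P[...,2])/r if c["fish"] else 1/P[...,2]
    return cv2.remap(img,(c["K"][0,0]*k*P[...,0]+c["K"][0,2]).astype(np.float32),(c["K"][1,1]*k*P[...,1]+c["K"][1,2]).astype(np.float32),cv2.INTER_LINEAR)
E
python3 - <<'E'
from h import *
w=cam("wrist");sc=cam("scene");sd=cam("side")
print("cam",-w["R"].T@w["t"])
for n,p,z in [("table",(190,205),.06),("sel",(152,95),.074),("black",(145,196),.069),("light",(205,188),.07),("onst",(190,257),.07),("traycorner",(168,35),.016)]:print(n,onz(w,p,z).round(3))
print("scene table",onz(sc,(292,211),.06).round(3),"side",onz(sd,(339,217),.06).round(3))
print("plate",onz(sc,(266,340),.008).round(3),"tray",onz(sc,(208,302),.0).round(3))
for n,p in [("eth",(372,130)),("diio",(359,142)),("vial",(379,147)),("w",(371,175)),("w",(380,162)),("turq",(362,217))]:print(n,onz(sc,p,.02).round(3))
E
```

```text
cam [0.67479833 0.07355645 0.37355418]
table [ 0.525 -0.024  0.06 ]
sel [0.496 0.101 0.074]
black [ 0.471 -0.01   0.069]
light [ 0.55  -0.002  0.07 ]
onst [ 0.52  -0.085  0.07 ]
traycorner [0.485 0.182 0.016]
scene table [ 0.505 -0.023  0.06 ] side [ 0.512 -0.057  0.06 ]
plate [0.37  0.282 0.008] tray [0.548 0.28  0.   ]
eth [ 0.49  -0.464  0.02 ]
diio [ 0.499 -0.391  0.02 ]
vial [ 0.434 -0.405  0.02 ]
w [ 0.4   -0.285  0.02 ]
w [ 0.402 -0.348  0.02 ]
turq [ 0.348 -0.134  0.02 ]
```

Emit:
play_rows(
  motion=[
    {"dp": [-4,-3,0]},
    {"dp": [-8,-6,0]},
    {"dp": [-12,-9,0]},
    {"dp": [-15,-11.5,0]},
    {"dp": [-15,-11.5,0]},
    {"dp": [-15,-11.5,0]},
  ],
)

```text
$.motion[0]: bad value
```

```bash
python3 - <<'E'
from h import *
import pickle
s=get_state();print(s["tcp_pos"],s["t"]);w=cam("wrist");im=read_camera("wrist");cv2.imwrite("pics/w1.png",im);pickle.dump((w,im),open("w1.pkl","wb"))
E
```

```text
[6.74827679e-01 2.46322576e-05 4.03902057e-01] 0.15
```

Emit:
play_rows(
  motion=[
    {"dp": [5,-1,0]},
    {"dp": [10,-2,0]},
    {"dp": [15,-3,0]},
    {"dp": [20,-4,0]},
    {"dp": [24,-4,0]},
    {"dp": [24,-4,0]},
    {"dp": [24,-4,0]},
  ],
)

```text
$.motion[0]: bad value
```

```bash
python3 - <<'E'
from h import *
import pickle
s=get_state();print(s["tcp_pos"],s["t"]);w=cam("wrist");im=read_camera("wrist");cv2.imwrite("pics/w2.png",im);pickle.dump((w,im),open("w2.pkl","wb"))
w1,i1=pickle.load(open("w1.pkl","rb"))
a=rect(w1,.35,.68,-.33,.2,.06,i1,.001)
b=rect(w,.30,.68,-.1,.45,.01,im,.001)
cv2.imwrite("pics/o.png",np.vstack([cv2.resize(a,None,fx=1,fy=1),np.zeros((4,a.shape[1],3),np.uint8)]) )
cv2.imwrite("pics/w12.png",np.vstack([i1[:300],im[:300]]))
E
```

```text
[6.74869276e-01 1.63237064e-05 4.04040549e-01] 0.2
```

View pics/w12.png

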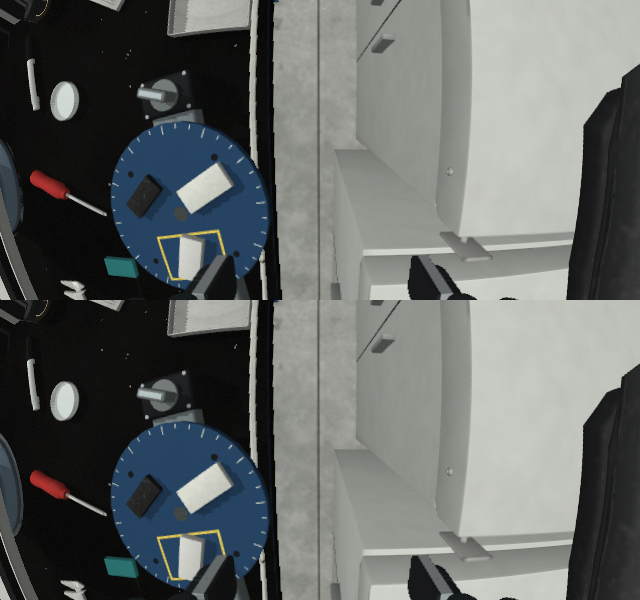

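The move was refused: "turn" is apparently required (the view is unchanged from the start pose). Redoing with it.

Emit:
play_rows(
  motion=[
    {"dp": [-4,-3,0],"turn": 0},
    {"dp": [-8,-6,0],"turn": 0},
    {"dp": [-12,-9,0],"turn": 0},
    {"dp": [-15,-11.5,0],"turn": 0},
    {"dp": [-15,-11.5,0],"turn": 0},
    {"dp": [-15,-11.5,0],"turn": 0},
  ],
)

```text
t: 0.85
tcp_pos: [0.5595, -0.1508, 0.405]
orientation: [0.0, 0.708, 0.706, 0.0]
wrist_force: [0.3, 0.0, -0.2]
finger_gap: 0.0852
```

```bash
python3 - <<'E'
from h import *
import pickle
s=get_state();print(s["tcp_pos"],s["t"]);w=cam("wrist");im=read_camera("wrist");cv2.imwrite("pics/w1.png",im);pickle.dump((w,im),open("w1.pkl","wb"))
E
```

```text
[ 0.5595499  -0.15075707  0.40501521] 0.85
```

Emit:
play_rows(
  motion=[
    {"dp": [5,-1,0],"turn": 0},
    {"dp": [10,-2,0],"turn": 0},
    {"dp": [15,-3,0],"turn": 0},
    {"dp": [20,-4,0],"turn": 0},
    {"dp": [24,-4,0],"turn": 0},
    {"dp": [24,-4,0],"turn": 0},
    {"dp": [24,-4,0],"turn": 0},
  ],
)

```text
t: 1.6
tcp_pos: [0.52, 0.093, 0.4046]
orientation: [-0.0, 0.705, 0.709, 0.0]
wrist_force: [0.8, 0.0, -0.7]
finger_gap: 0.0852
```

```bash
python3 - <<'E'
from h import *
import pickle
s=get_state();print(s["tcp_pos"],s["t"]);w=cam("wrist");im=read_camera("wrist");cv2.imwrite("pics/w2.png",im);pickle.dump((w,im),open("w2.pkl","wb"))
w1,i1=pickle.load(open("w1.pkl","rb"))
cv2.imwrite("pics/w12b.png",np.vstack([i1[:300],im[:300]]))
E
```

```text
[0.52001005 0.09300984 0.40464539] 1.6
```

View pics/w12b.png

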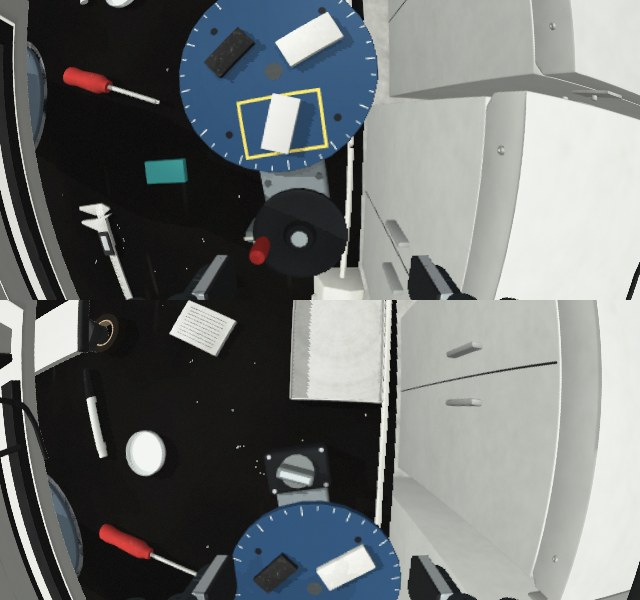

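```bash
cat >> h.py <<'E'
def tops(c,img,box,z,mask,amin=300,s=.0005):
    """min-area rects of mask(hsv ortho) -> list of (x,y,L,W,yaw of long side in world)"""
    x0,x1,y0,y1=box;o=rect(c,x0,x1,y0,y1,z,img,s);m=mask(cv2.cvtColor(o,cv2.COLOR_BGR2HSV)).astype(np.uint8)
    m=cv2.morphologyEx(m,cv2.MORPH_OPEN,np.ones((5,5)));out=[]
    for k in cv2.findContours(m,cv2.RETR_EXTERNAL,cv2.CHAIN_APPROX_NONE)[0]:
        if cv2.contourArea(k)*s*s<amin*1e-6: continue
        b=cv2.boxPoints(cv2.minAreaRect(k));W=np.stack([x1-b[:,1]*s,y1-b[:,0]*s],-1)
        e=[W[1]-W[0],W[2]-W[1]];i=int(np.linalg.norm(e[1])>np.linalg.norm(e[0]))
        v=e[i];ya=np.arctan(v[1]/v[0]) if abs(v[0])>1e-9 else np.pi/2
        out.append([*W.mean(0).round(4),round(np.linalg.norm(e[i]),4),round(np.linalg.norm(e[1-i]),4),round(ya,3)])
    return out
light=lambda h:(h[...,1]<45)&(h[...,2]>175)
E
python3 - <<'E'
from h import *
import pickle
w1,i1=pickle.load(open("w1.pkl","rb"));w2,i2=pickle.load(open("w2.pkl","rb"))
box=(.42,.64,-.14,.09)
hs=cv2.cvtColor(i1,cv2.COLOR_BGR2HSV);print([hs[v,u].tolist() for u,v in[(309,39),(281,123),(229,53),(200,80)]])
for z in(.07,.072): print("light1",tops(w1,i1,box,z,light,600))
print("light2",tops(w2,i2,box,.07,light,600))
dark=lambda h:(h[...,2]<70)
print("dark1",tops(w1,i1,(.445,.53,-.05,.07),.069,dark)) ; print("dark2",tops(w2,i2,(.445,.53,-.05,.07),.069,dark))
# triangulate marks from both views / w0
w0=dict(w1);w0["R"]=cv2.Rodrigues(np.array([-2.8458046,7.15593751e-04,1.68456577e-03]))[0];w0["t"]=np.array([-0.67429661,-0.03827208,0.37946739])
i0=cv2.imread("pics/wrist0.png")
print("light0",tops(w0,i0,box,.07,light,600)); 
print("table c",tri([(w1,(273,71)),(w0,(181,214)),(w2,(315,288))]))
print("wheel hub",onz(w1,(299,239),.074),"handle top",onz(w1,(263,241),.112),"sel",onz(w2,(295,177),.074),onz(w0,(152,95),.074))
print("sel tri",tri([(w2,(295,177)),(w0,(152,95))]),"black tri",tri([(w1,(230,52)),(w0,(145,195))]))
# station corners
q=[onz(w1,p,.06)[:2] for p in[(238,102),(320,90),(327,147),(248,158)]];print(np.round(q,4),np.mean(q,0),[np.linalg.norm(q[i]-q[i-1]).round(4) for i in range(4)])
print("plate",tops(w2,i2,(.30,.50,.2,.40),.008,lambda h:h[...,2]>120,500))
q=[onz(w2,p,.016)[:2] for p in[(290,99),(381,102)]];print("tray front edge",q)
for n,ii,x,y,w,hh in[("a",i1,170,0,220,290),("b",i2,230,130,200,170)]:cv2.imwrite(f"pics/c{n}.png",cv2.resize(ii[y:y+hh,x:x+w],None,fx=2,fy=2))
a=cv2.imread("pics/ca.png");b=cv2.imread("pics/cb.png");b=cv2.resize(b,(340,289));b=np.vstack([b,np.zeros((a.shape[0]-289,340,3),np.uint8)]);cv2.imwrite("pics/cab.png",np.hstack([a,b]))
E
```

```text
[[39, 7, 239], [35, 6, 236], [45, 10, 49], [106, 147, 127]]
light1 [[np.float32(0.5187), np.float32(-0.088), np.float32(0.0565), np.float32(0.0284), np.float32(1.337)], [np.float32(0.5474), np.float32(-0.0029), np.float32(0.06), np.float32(0.0303), np.float32(0.54)], [np.float32(0.6234), np.float32(-0.0501), np.float32(0.1813), np.float32(0.0306), np.float32(-1.47)]]
light1 [[np.float32(0.5189), np.float32(-0.0878), np.float32(0.0561), np.float32(0.0283), np.float32(1.337)], [np.float32(0.5476), np.float32(-0.0034), np.float32(0.0598), np.float32(0.03), np.float32(0.54)], [np.float32(0.6236), np.float32(-0.0504), np.float32(0.1807), np.float32(0.03), np.float32(-1.463)]]
light2 [[np.float32(0.5185), np.float32(-0.0891), np.float32(0.0578), np.float32(0.0292), np.float32(1.336)], [np.float32(0.5463), np.float32(-0.0013), np.float32(0.0604), np.float32(0.034), np.float32(0.53)], [np.float32(0.6087), np.float32(-0.1039), np.float32(0.0633), np.float32(0.0183), np.float32(-1.232)], [np.float32(0.6167), np.float32(-0.0148), np.float32(0.1875), np.float32(0.0465), 1.571]]
dark1 [[np.float3
[... 654 characters left out ...]
9 -0.19397529  0.112     ] sel [0.49341954 0.10235068 0.074     ] [0.49566043 0.10144057 0.074     ]
sel tri (array([0.49316814, 0.10166219, 0.07002664]), [0.2, 0.2]) black tri (array([ 0.46677259, -0.01121831,  0.0618697 ]), [0.1, 0.1])
[[ 0.4744 -0.0645]
 [ 0.5583 -0.0551]
 [ 0.5652 -0.1132]
 [ 0.483  -0.1234]] [ 0.52024289 -0.08906564] [np.float64(0.0595), np.float64(0.0844), np.float64(0.0585), np.float64(0.0829)]
plate [[np.float32(0.3708), np.float32(0.2809), np.float32(0.0763), np.float32(0.0503), np.float32(-0.534)], [np.float32(0.4913), np.float32(0.253), np.float32(0.105), np.float32(0.0175), 1.571]]
tray front edge [array([0.4833699 , 0.18165085]), array([0.58775023, 0.17972888])]
```

View pics/cab.png

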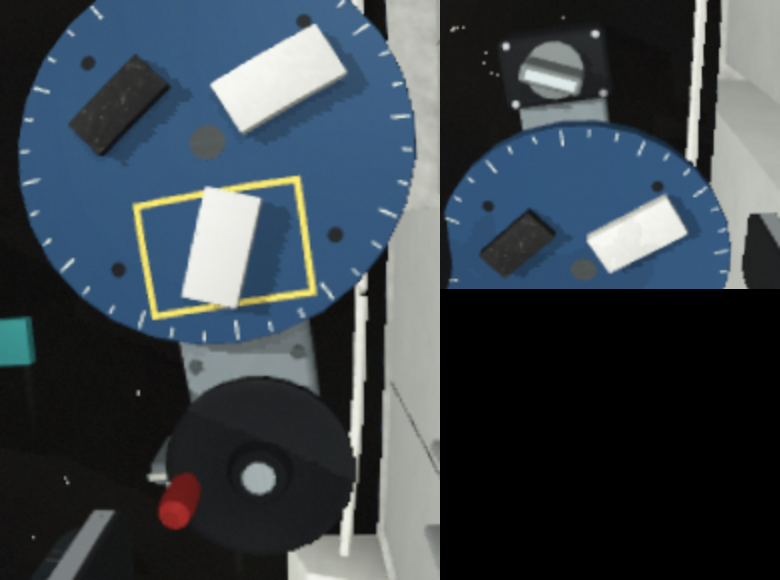

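```bash
cat >> h.py <<'E'
def go(x,y,z,j=None):
    """dp (cm) in tool axes and turn from measured pose to TCP x,y,z with jaw angle j (mod pi, nearest)"""
    s=get_state();q=s["orientation"];Rm=R.from_quat([*q[1:],q[0]]).as_matrix()
    d=Rm.T@(np.array([x,y,z])-s["tcp_pos"])*100;cj=np.arctan2(Rm[1,1],Rm[0,1])
    t=0 if j is None else -((j-cj+np.pi/2)%np.pi-np.pi/2)
    print("go",d.round(2).tolist(),"turn",round(t,3),"| tcp",s["tcp_pos"].round(4),"j",round(cj,3),"tilt",Rm[:,2].round(3),"gap",round(s["finger_gap"],4),"F",s["wrist_force"].round(1),"t",s["t"],"q7",s["qpos"][6].round(2))
E
python3 - <<'E'
from h import *
import pickle
w1,i1=pickle.load(open("w1.pkl","rb"))
w0=dict(w1);w0["R"]=cv2.Rodrigues(np.array([-2.8458046,7.15593751e-04,1.68456577e-03]))[0];w0["t"]=np.array([-0.67429661,-0.03827208,0.37946739])
print("cab corner",tri([(w1,(525,92)),(w0,(443,237))]),tri([(w1,(390,95)),(w0,(363,252))]))
print("handle top",onz(w1,(257,256),.112), "pred px",proj(w1,(.4959,-.2136,.112)),proj(w1,(.4959,-.2136,.073)))
print("coupon2 z12",tri([(w1,(281,123)),(w0,(190,256))]))
go(.5473,-.003,.234,.54-np.pi/2)
E
```

```text
cab corner (array([ 0.79307706, -0.04563951,  0.08220556]), [12.0, 12.0]) (array([ 0.6736641 , -0.06458825,  0.06866518]), [45.7, 45.7])
handle top [ 0.49743369 -0.20988058  0.112     ] pred px [255.78642971 259.39617994] [262.73746418 242.9305605 ]
coupon2 z12 (array([ 0.51824601, -0.08710338,  0.06409384]), [1.3, 1.3])
go [-9.43, 2.68, 17.06] turn 1.033 | tcp [0.5202 0.0912 0.4046] j 0.003 tilt [-0. -0. -1.] gap 0.0853 F [0.8 0.1 0.7] t 1.65 q7 -0.29
```

Emit:
play_rows(
  motion=[
    {"dp": [-3,1,2],"turn": 0.15},
    {"dp": [-6,2,4],"turn": 0.3},
    {"dp": [-9.4,2.7,6],"turn": 0.45},
    {"dp": [-9.4,2.7,8],"turn": 0.6},
    {"dp": [-9.4,2.7,10],"turn": 0.75},
    {"dp": [-9.4,2.7,12],"turn": 0.9},
    {"dp": [-9.4,2.7,13],"turn": 1.03},
    {"dp": [-9.4,2.7,13],"turn": 1.03},
    {"dp": [-9.4,2.7,13],"turn": 1.03},
  ],
  gripper=5.5,
  grip_force=40,
)

```text
t: 2.55
tcp_pos: [0.5474, -0.0047, 0.2749]
orientation: [0.0, 0.963, 0.268, 0.0]
wrist_force: [-0.6, -0.2, -0.1]
finger_gap: 0.0548
```

```bash
python3 - <<'E'
from h import *
w=cam("wrist");go(.5473,-.003,.234,.54-np.pi/2);im=read_camera("wrist");cv2.imwrite("pics/w3.png",im)
print(tops(w,im,(.42,.64,-.14,.09),.07,light,600))
E
```

```text
go [0.08, -0.15, 4.09] turn 0.002 | tcp [ 0.5474 -0.0047  0.2749] j -1.028 tilt [ 0. -0. -1.] gap 0.0548 F [-0.6 -0.2 -0.1] t 2.55 q7 -1.04
[[np.float32(0.5474), np.float32(-0.0027), np.float32(0.0602), np.float32(0.03), np.float32(0.54)], [np.float32(0.6148), np.float32(-0.0933), np.float32(0.0925), np.float32(0.0075), 1.571], [np.float32(0.6148), np.float32(0.0343), np.float32(0.1115), np.float32(0.0075), 1.571], [np.float32(0.6302), np.float32(-0.0248), np.float32(0.2295), np.float32(0.0195), 1.571]]
```

View pics/w3.png

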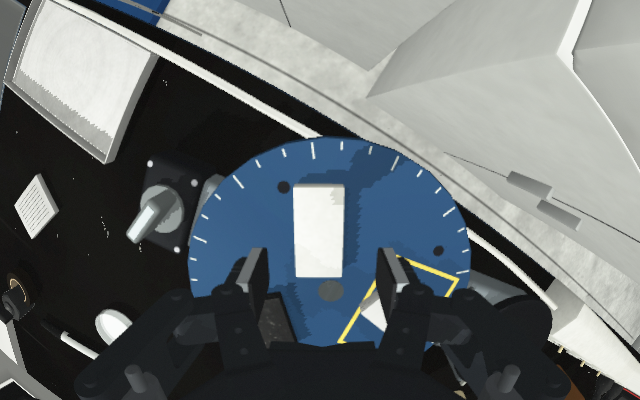

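Emit:
play_rows(
  motion=[
    {"dp": [0.1,-0.1,2],"turn": 0},
    {"dp": [0.1,-0.1,3.5],"turn": 0},
    {"dp": [0.1,-0.1,4.1],"turn": 0},
    {"dp": [0.1,-0.1,4.1],"turn": 0},
    {"dp": [0.1,-0.1,4.1],"turn": 0},
  ],
)

```text
t: 3.1
tcp_pos: [0.5478, -0.0028, 0.2346]
orientation: [0.0, 0.964, 0.267, 0.001]
wrist_force: [0.5, -0.2, 0.0]
finger_gap: 0.0549
```

Emit:
play_rows(
  motion=[
    {"dp": [0,0,0],"turn": 0},
    {"dp": [0,0,0],"turn": 0},
    {"dp": [0,0,0],"turn": 0},
    {"dp": [0,0,0],"turn": 0},
    {"dp": [0,0,0],"turn": 0},
    {"dp": [0,0,0],"turn": 0},
    {"dp": [0,0,-3],"turn": 0},
    {"dp": [0,0,-6],"turn": 0},
    {"dp": [0,0,-6],"turn": 0},
  ],
  gripper=2,
)

```text
t: 4.0
tcp_pos: [0.5488, -0.0026, 0.2974]
orientation: [0.001, 0.964, 0.267, 0.004]
wrist_force: [1.1, 0.4, 0.0]
finger_gap: 0.0285
```

```bash
python3 - <<'E'
from h import *
go(.537,.335,.29,np.pi/2);go(.537,.335,.29,-np.pi/2)
E
```

```text
go [16.37, -29.55, 0.75] turn 0.541 | tcp [ 0.5488 -0.0026  0.2974] j -1.03 tilt [ 0.008  0.001 -1.   ] gap 0.0285 F [1.1 0.4 0. ] t 4.0 q7 -1.05
go [16.37, -29.55, 0.75] turn 0.541 | tcp [ 0.5488 -0.0026  0.2974] j -1.03 tilt [ 0.008  0.001 -1.   ] gap 0.0285 F [1.1 0.4 0. ] t 4.0 q7 -1.05
```

Emit:
play_rows(
  motion=[
    {"dp": [2.2,-4,0],"turn": 0.07},
    {"dp": [4.4,-8,0],"turn": 0.14},
    {"dp": [6.6,-12,0],"turn": 0.21},
    {"dp": [8.8,-16,0],"turn": 0.28},
    {"dp": [11,-20,0],"turn": 0.35},
    {"dp": [13.2,-24,0],"turn": 0.42},
    {"dp": [15.6,-28.2,0.5],"turn": 0.54},
    {"dp": [15.6,-28.2,0.5],"turn": 0.54},
    {"dp": [15.6,-28.2,0.5],"turn": 0.54},
  ],
)

```text
t: 4.9
tcp_pos: [0.5348, 0.3212, 0.2874]
orientation: [0.001, 1.0, 0.003, -0.001]
wrist_force: [-0.2, -0.9, -0.5]
finger_gap: 0.0288
```

```bash
python3 - <<'E'
from h import *
go(.537,.32,.178,-np.pi/2)
w=cam("wrist");im=read_camera("wrist");cv2.imwrite("pics/w4.png",im)
E
```

```text
go [0.23, 0.11, 10.94] turn 0.005 | tcp [0.5348 0.3212 0.2874] j -1.566 tilt [-0.002 -0.001 -1.   ] gap 0.0288 F [-0.2 -0.9 -0.5] t 4.9 q7 -2.08
```

View pics/w4.png

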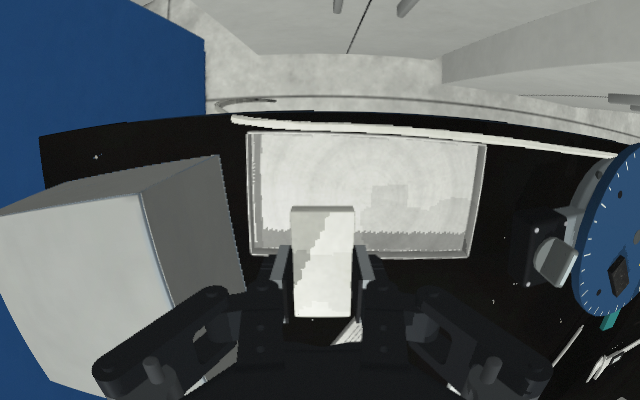

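```bash
python3 - <<'E'
from h import *
w=cam("wrist")
for p in[(245,285),(222,160)]:print(onz(w,p,0).round(3))
for z in(.03,.06,.09,.12):print(z,onz(w,(140,195),z).round(3),onz(w,(220,155),z).round(3))
for p in [(247,250),(250,133),(486,146),(468,257)]:print("tray",onz(w,p,.016).round(3))
E
```

```text
[0.447 0.394 0.   ]
[0.57  0.405 0.   ]
0.03 [0.548 0.475 0.03 ] [0.579 0.396 0.03 ]
0.06 [0.556 0.454 0.06 ] [0.583 0.386 0.06 ]
0.09 [0.564 0.433 0.09 ] [0.587 0.376 0.09 ]
0.12 [0.572 0.413 0.12 ] [0.591 0.365 0.12 ]
tray [0.493 0.384 0.016]
tray [0.594 0.375 0.016]
tray [0.588 0.177 0.016]
tray [0.483 0.18  0.016]
```

Emit:
play_rows(
  motion=[
    {"dp": [0.2,0.6,4],"turn": 0},
    {"dp": [0.2,0.6,8],"turn": 0},
    {"dp": [0.2,0.6,10.9],"turn": 0},
    {"dp": [0.2,0.6,10.9],"turn": 0},
    {"dp": [0.2,0.6,10.9],"turn": 0},
  ],
)

```text
t: 5.45
tcp_pos: [0.5385, 0.3114, 0.1793]
orientation: [0.001, 1.0, -0.001, -0.0]
wrist_force: [0.6, 0.6, 0.2]
finger_gap: 0.0287
```

Emit:
play_rows(
  motion=[
    {"dp": [0,0,0],"turn": 0},
    {"dp": [0,0,0],"turn": 0},
    {"dp": [0,0,0],"turn": 0},
    {"dp": [0,0,-4],"turn": 0},
    {"dp": [0,0,-8],"turn": 0},
    {"dp": [0,0,-12],"turn": 0},
    {"dp": [0,0,-12],"turn": 0},
  ],
  gripper=4,
)

```text
t: 6.15
tcp_pos: [0.5398, 0.3142, 0.3064]
orientation: [-0.003, 1.0, 0.0, 0.005]
wrist_force: [1.1, 1.1, -0.2]
finger_gap: 0.04
```

```bash
python3 - <<'E'
from h import *
w=cam("wrist");im=read_camera("wrist");print(tops(w,im,(.49,.585,.19,.37),.012,lambda h:(h[...,2]>200),300))
go(.5187,-.0882,.28,1.336-np.pi/2)
E
```

```text
[[np.float32(0.546), np.float32(0.2803), np.float32(0.1795), np.float32(0.078), 1.571]]
go [-2.05, 40.21, 2.16] turn -1.335 | tcp [0.5387 0.3139 0.3034] j -1.57 tilt [ 0.006  0.004 -1.   ] gap 0.04 F [-0.   0.7 -0.4] t 6.2 q7 -2.07
```

Emit:
play_rows(
  motion=[
    {"dp": [-0.2,4,0],"turn": -0.14},
    {"dp": [-0.5,8,0],"turn": -0.28},
    {"dp": [-0.8,12,0],"turn": -0.42},
    {"dp": [-1,16,0],"turn": -0.56},
    {"dp": [-1.2,20,0],"turn": -0.7},
    {"dp": [-1.5,24,0],"turn": -0.84},
    {"dp": [-1.7,28,0],"turn": -0.98},
    {"dp": [-1.9,32,0.5],"turn": -1.12},
    {"dp": [-2,36,1],"turn": -1.26},
    {"dp": [-2,40.2,2.2],"turn": -1.335},
    {"dp": [-2,40.2,2.2],"turn": -1.335},
    {"dp": [-2,40.2,2.2],"turn": -1.335},
  ],
  gripper=5.5,
)

```text
t: 7.4
tcp_pos: [0.5175, -0.0896, 0.2765]
orientation: [-0.001, 0.786, 0.618, -0.001]
wrist_force: [-0.1, 0.6, -0.6]
finger_gap: 0.055
```

```bash
python3 - <<'E'
from h import *
w=cam("wrist");im=read_camera("wrist");print(tops(w,im,(.42,.6,-.14,.05),.072,light,600))
go(.5187,-.0882,.236,1.336-np.pi/2)
E
```

```text
[[np.float32(0.519), np.float32(-0.0876), np.float32(0.0573), np.float32(0.0282), np.float32(1.338)]]
go [0.0, 0.09, 4.1] turn -0.001 | tcp [ 0.5179 -0.088   0.277 ] j -0.235 tilt [-0.002  0.001 -1.   ] gap 0.0552 F [ 0.2  1.  -0.1] t 7.45 q7 -0.17
```

Emit:
play_rows(
  motion=[
    {"dp": [0,0.1,2],"turn": 0},
    {"dp": [0,0.1,3.5],"turn": 0},
    {"dp": [0,0.1,4.1],"turn": 0},
    {"dp": [0,0.1,4.1],"turn": 0},
    {"dp": [0,0.1,4.1],"turn": 0},
  ],
)

```text
t: 7.95
tcp_pos: [0.5196, -0.0879, 0.2372]
orientation: [0.0, 0.785, 0.62, 0.0]
wrist_force: [0.8, -0.3, -1.0]
finger_gap: 0.055
```

Emit:
play_rows(
  motion=[
    {"dp": [0,0,0],"turn": 0},
    {"dp": [0,0,0],"turn": 0},
    {"dp": [0,0,0],"turn": 0},
    {"dp": [0,0,0],"turn": 0},
    {"dp": [0,0,0],"turn": 0},
    {"dp": [0,0,0],"turn": 0},
    {"dp": [0,0,-3],"turn": 0},
    {"dp": [0,0,-6],"turn": 0},
    {"dp": [0,0,-6],"turn": 0},
  ],
  gripper=2,
)

```text
t: 8.85
tcp_pos: [0.5206, -0.0891, 0.3003]
orientation: [0.003, 0.785, 0.619, 0.003]
wrist_force: [-0.5, -0.3, -0.7]
finger_gap: 0.0271
```

```bash
python3 - <<'E'
from h import *
go(.537,.262,.29,-np.pi/2)
E
```

```text
go [34.52, -6.6, 1.01] turn 1.335 | tcp [ 0.5206 -0.0891  0.3003] j -0.235 tilt [ 0.008 -0.001 -1.   ] gap 0.0271 F [-0.5 -0.3 -0.7] t 8.85 q7 -0.16
```

Emit:
play_rows(
  motion=[
    {"dp": [4,-0.7,0],"turn": 0.14},
    {"dp": [8,-1.5,0],"turn": 0.28},
    {"dp": [12,-2.2,0],"turn": 0.42},
    {"dp": [16,-3,0],"turn": 0.56},
    {"dp": [20,-3.8,0],"turn": 0.7},
    {"dp": [24,-4.6,0],"turn": 0.84},
    {"dp": [28,-5.3,0],"turn": 0.98},
    {"dp": [32,-6,0.5],"turn": 1.12},
    {"dp": [34.5,-6.6,1],"turn": 1.26},
    {"dp": [34.5,-6.6,1],"turn": 1.335},
    {"dp": [34.5,-6.6,1],"turn": 1.335},
  ],
)

```text
t: 9.95
tcp_pos: [0.5347, 0.2631, 0.2855]
orientation: [0.001, 1.0, 0.002, -0.001]
wrist_force: [-0.5, -1.0, -0.2]
finger_gap: 0.0267
```

```bash
python3 - <<'E'
from h import *
go(.537,.262,.180,-np.pi/2)
E
```

```text
go [0.25, 0.1, 10.55] turn 0.003 | tcp [0.5347 0.2631 0.2855] j -1.568 tilt [-0.001 -0.001 -1.   ] gap 0.0267 F [-0.5 -1.  -0.2] t 9.95 q7 -2.0
```

Emit:
play_rows(
  motion=[
    {"dp": [0.2,0.1,4],"turn": 0},
    {"dp": [0.2,0.1,8],"turn": 0},
    {"dp": [0.2,0.1,10.5],"turn": 0},
    {"dp": [0.2,0.1,10.5],"turn": 0},
    {"dp": [0.2,0.1,10.5],"turn": 0},
  ],
)

```text
t: 10.45
tcp_pos: [0.5376, 0.2602, 0.1819]
orientation: [0.0, 1.0, 0.0, -0.0]
wrist_force: [0.1, 0.4, 0.4]
finger_gap: 0.0266
```

Emit:
play_rows(
  motion=[
    {"dp": [0,0,0],"turn": 0},
    {"dp": [0,0,0],"turn": 0},
    {"dp": [0,0,0],"turn": 0},
    {"dp": [0,0,-4],"turn": 0},
    {"dp": [0,0,-8],"turn": 0},
    {"dp": [0,0,-12],"turn": 0},
    {"dp": [0,0,-12],"turn": 0},
  ],
  gripper=3.7,
)

```text
t: 11.15
tcp_pos: [0.5392, 0.2618, 0.3083]
orientation: [-0.003, 1.0, 0.0, 0.005]
wrist_force: [0.2, -0.2, -0.2]
finger_gap: 0.0368
```

```bash
python3 - <<'E'
from h import *
cv2.imwrite("pics/w5.png",read_camera("wrist"))
go(.4675,-.012,.28,.768-np.pi/2)
E
```

```text
go [-7.11, 27.35, 2.39] turn -0.767 | tcp [0.5382 0.2615 0.3055] j -1.57 tilt [ 0.006  0.004 -1.   ] gap 0.0368 F [ 0.3 -0.9 -0.7] t 11.2 q7 -2.0
```

Emit:
play_rows(
  motion=[
    {"dp": [-1,4,0],"turn": -0.1},
    {"dp": [-2,8,0],"turn": -0.22},
    {"dp": [-3,12,0],"turn": -0.34},
    {"dp": [-4,16,0],"turn": -0.46},
    {"dp": [-5,20,0],"turn": -0.58},
    {"dp": [-6,24,1],"turn": -0.7},
    {"dp": [-7.1,27.4,2.4],"turn": -0.767},
    {"dp": [-7.1,27.4,2.4],"turn": -0.767},
    {"dp": [-7.1,27.4,2.4],"turn": -0.767},
  ],
  gripper=5.5,
)

```text
t: 12.1
tcp_pos: [0.466, -0.0136, 0.277]
orientation: [-0.0, 0.928, 0.373, -0.001]
wrist_force: [-0.2, 1.2, 0.6]
finger_gap: 0.0552
```

```bash
python3 - <<'E'
from h import *
w=cam("wrist");im=read_camera("wrist");cv2.imwrite("pics/w6.png",im)
print(tops(w,im,(.42,.515,-.07,.045),.069,lambda h:(h[...,1]<90)&(h[...,2]<80),300))
go(.4675,-.012,.234,.768-np.pi/2)
E
```

```text
[[np.float32(0.433), np.float32(0.0278), np.float32(0.0345), np.float32(0.026), 1.571], [np.float32(0.4673), np.float32(-0.0113), np.float32(0.0509), np.float32(0.0245), np.float32(0.753)]]
go [0.1, 0.03, 4.34] turn -0.0 | tcp [ 0.4666 -0.0125  0.2774] j -0.803 tilt [-0.001  0.    -1.   ] gap 0.0549 F [-0.7 -0.1  0.5] t 12.15 q7 -0.83
```

View pics/w6.png

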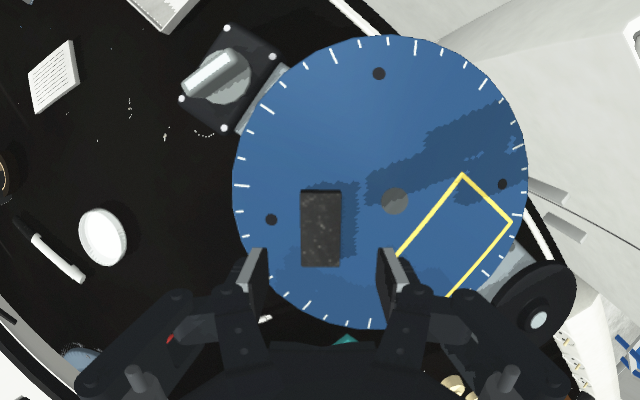

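Only the black coupon (320,228) remains on the table, lined up between the pads.

Emit:
play_rows(
  motion=[
    {"dp": [0.1,0,2],"turn": 0},
    {"dp": [0.1,0,3.5],"turn": 0},
    {"dp": [0.1,0,4.3],"turn": 0},
    {"dp": [0.1,0,4.3],"turn": 0},
    {"dp": [0.1,0,4.3],"turn": 0},
  ],
)

```text
t: 12.65
tcp_pos: [0.4677, -0.0115, 0.235]
orientation: [0.0, 0.927, 0.375, 0.0]
wrist_force: [0.3, -0.4, -0.2]
finger_gap: 0.0546
```

Emit:
play_rows(
  motion=[
    {"dp": [0,0,0],"turn": 0},
    {"dp": [0,0,0],"turn": 0},
    {"dp": [0,0,0],"turn": 0},
    {"dp": [0,0,0],"turn": 0},
    {"dp": [0,0,0],"turn": 0},
    {"dp": [0,0,0],"turn": 0},
    {"dp": [0,0,0],"turn": 0},
    {"dp": [0,0,-3],"turn": 0},
    {"dp": [0,0,-6],"turn": 0},
    {"dp": [0,0,-6],"turn": 0},
  ],
  gripper=1.5,
)

```text
t: 13.65
tcp_pos: [0.4686, -0.0124, 0.298]
orientation: [0.001, 0.927, 0.374, 0.004]
wrist_force: [0.7, 0.7, -0.7]
finger_gap: 0.024
```

```bash
python3 - <<'E'
from h import *
go(.537,.216,.29,-np.pi/2)
E
```

```text
go [20.77, -11.7, 0.87] turn 0.767 | tcp [ 0.4686 -0.0124  0.298 ] j -0.803 tilt [ 0.008  0.001 -1.   ] gap 0.024 F [ 0.7  0.7 -0.7] t 13.65 q7 -0.83
```

Emit:
play_rows(
  motion=[
    {"dp": [3.4,-2,0],"turn": 0.13},
    {"dp": [6.8,-4,0],"turn": 0.26},
    {"dp": [10.2,-6,0],"turn": 0.39},
    {"dp": [13.6,-8,0],"turn": 0.52},
    {"dp": [17,-10,0],"turn": 0.65},
    {"dp": [20.8,-11.7,0.9],"turn": 0.767},
    {"dp": [20.8,-11.7,0.9],"turn": 0.767},
    {"dp": [20.8,-11.7,0.9],"turn": 0.767},
    {"dp": [20.8,-11.7,0.9],"turn": 0.767},
  ],
)

```text
t: 14.55
tcp_pos: [0.5354, 0.215, 0.2852]
orientation: [0.001, 1.0, -0.0, -0.001]
wrist_force: [-0.5, -0.7, 0.3]
finger_gap: 0.0229
```

```bash
python3 - <<'E'
from h import *
go(.537,.216,.1785,-np.pi/2)
E
```

```text
go [0.17, -0.12, 10.66] turn -0.0 | tcp [0.5354 0.215  0.2852] j -1.571 tilt [-0.001 -0.001 -1.   ] gap 0.0229 F [-0.5 -0.7  0.3] t 14.55 q7 -1.93
```

Emit:
play_rows(
  motion=[
    {"dp": [0.2,-0.1,4],"turn": 0},
    {"dp": [0.2,-0.1,8],"turn": 0},
    {"dp": [0.2,-0.1,10.6],"turn": 0},
    {"dp": [0.2,-0.1,10.6],"turn": 0},
    {"dp": [0.2,-0.1,10.6],"turn": 0},
  ],
)

```text
t: 15.05
tcp_pos: [0.5378, 0.2158, 0.1798]
orientation: [0.0, 1.0, -0.001, -0.0]
wrist_force: [-1.1, 0.7, 0.5]
finger_gap: 0.0231
```

Emit:
play_rows(
  motion=[
    {"dp": [0,0,0],"turn": 0},
    {"dp": [0,0,0],"turn": 0},
    {"dp": [0,0,0],"turn": 0},
    {"dp": [0,0,-4],"turn": 0},
    {"dp": [0,0,-8],"turn": 0},
    {"dp": [-5,0,-12],"turn": 0},
    {"dp": [-10,0,-12],"turn": 0},
    {"dp": [-10,0,-12],"turn": 0},
  ],
  gripper=3.4,
)

```text
t: 15.85
tcp_pos: [0.4334, 0.2172, 0.3008]
orientation: [-0.0, 1.0, 0.002, -0.001]
wrist_force: [0.5, 0.1, -0.4]
finger_gap: 0.0341
```

```bash
python3 - <<'E'
from h import *
w=cam("wrist");im=read_camera("wrist");cv2.imwrite("pics/w7.png",im)
go(.4932,.1017,.30,.134)
E
```

```text
go [5.9, 11.6, 0.04] turn 1.441 | tcp [0.4337 0.2174 0.3006] j -1.567 tilt [-0.002  0.001 -1.   ] gap 0.0338 F [-1.1 -0.4  0.4] t 15.9 q7 -2.04
```

View pics/w7.png

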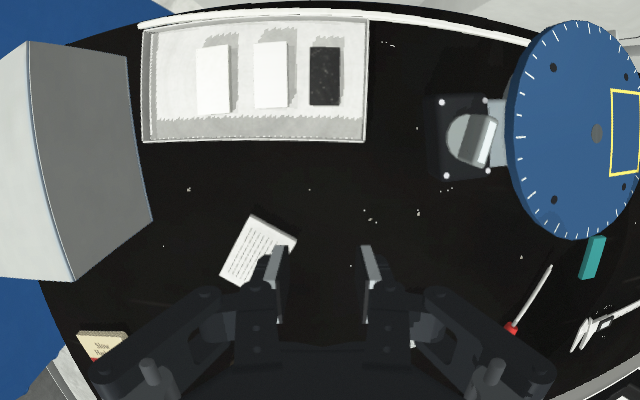

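```bash
python3 - <<'E'
from h import *
import pickle
im=cv2.imread("pics/w7.png");w=cam("wrist")
w2,i2=pickle.load(open("w2.pkl","rb"))
for c,i in((w,im),(w2,i2)):
    print(tops(c,i,(.46,.53,.06,.14),.074,lambda h:(h[...,2]>185),60,.0003))
b=(.455,.535,.06,.145)
o=[cv2.resize(rect(c,*b,.074,i,.0005),None,fx=2,fy=2) for c,i in((w,im),(w2,i2))]
cv2.imwrite("pics/sel.png",np.hstack(o))
E
```

```text
[[np.float32(0.4929), np.float32(0.1023), np.float32(0.0314), np.float32(0.007), np.float32(-0.266)]]
[[np.float32(0.4927), np.float32(0.1025), np.float32(0.0309), np.float32(0.0067), np.float32(-0.266)]]
```

View pics/sel.png

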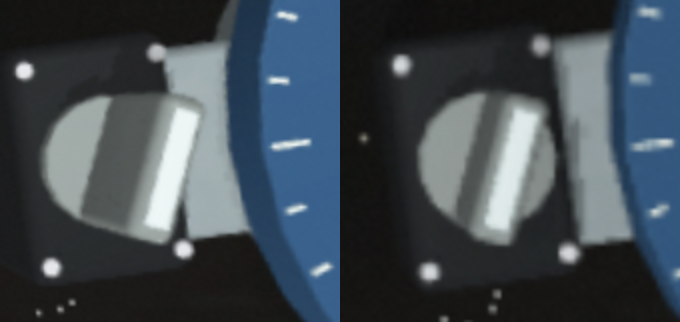

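```bash
python3 - <<'E'
from h import *
go(.4928,.1022,.28,-.266-np.pi/2)
E
```

```text
go [5.87, 11.55, 2.04] turn 0.27 | tcp [0.4337 0.2174 0.3006] j -1.567 tilt [-0.002  0.001 -1.   ] gap 0.0338 F [-1.1 -0.4  0.4] t 15.9 q7 -2.04
```

Emit:
play_rows(
  motion=[
    {"dp": [2,4,0],"turn": 0.09},
    {"dp": [4,8,1],"turn": 0.18},
    {"dp": [5.9,11.5,2],"turn": 0.27},
    {"dp": [5.9,11.5,2],"turn": 0.27},
    {"dp": [5.9,11.5,2],"turn": 0.27},
  ],
  gripper=2.4,
)

```text
t: 16.4
tcp_pos: [0.4978, 0.1013, 0.2793]
orientation: [0.0, 0.991, -0.135, 0.0]
wrist_force: [0.3, 0.9, 0.0]
finger_gap: 0.0239
```

```bash
python3 - <<'E'
from h import *
w=cam("wrist");im=read_camera("wrist");cv2.imwrite("pics/w8.png",im)
print(tops(w,im,(.46,.53,.06,.14),.074,lambda h:(h[...,2]>185),60,.0003))
go(.4928,.1022,.228,-.266-np.pi/2)
print(get_state()["wrist_torque"])
E
```

```text
[[np.float32(0.4923), np.float32(0.103), np.float32(0.0315), np.float32(0.007), np.float32(-0.253)]]
go [-0.43, 0.15, 5.15] turn -0.003 | tcp [0.4973 0.1025 0.2795] j -1.84 tilt [ 0.  0. -1.] gap 0.0236 F [0.5 0.1 0.5] t 16.45 q7 -1.98
[-0.0175184   0.02384573 -0.03260157]
```

Emit:
play_rows(
  motion=[
    {"dp": [-0.45,0,1.5],"turn": 0},
    {"dp": [-0.45,0.1,3],"turn": 0},
    {"dp": [-0.45,0.1,4.2],"turn": 0},
    {"dp": [-0.45,0.1,5.1],"turn": 0},
    {"dp": [-0.45,0.1,5.1],"turn": 0},
    {"dp": [-0.45,0.1,5.1],"turn": 0},
  ],
)

```text
t: 17.05
tcp_pos: [0.4924, 0.1029, 0.2288]
orientation: [-0.0, 0.991, -0.134, 0.0]
wrist_force: [-0.1, 0.4, -0.3]
finger_gap: 0.0237
```

Emit:
play_rows(
  motion=[
    {"dp": [0,0,0],"turn": 0},
    {"dp": [0,0,0],"turn": 0},
    {"dp": [0,0,0],"turn": 0},
    {"dp": [0,0,0],"turn": 0},
    {"dp": [0,0,0],"turn": 0},
  ],
  gripper=0.8,
  grip_force=30,
)

```text
t: 17.55
tcp_pos: [0.4926, 0.103, 0.2293]
orientation: [-0.001, 0.991, -0.134, 0.001]
wrist_force: [1.0, 2.4, 5.8]
finger_gap: 0.0109
```

```bash
python3 - <<'E'
from h import *
go(.4928,.1022,.228,-.266-np.pi/2)
print(get_state()["wrist_torque"])
E
```

```text
go [0.04, 0.08, 0.13] turn -0.003 | tcp [0.4926 0.103  0.2293] j -1.84 tilt [ 0.002  0.001 -1.   ] gap 0.0109 F [1.  2.4 5.8] t 17.55 q7 -1.95
[ 0.41868972  0.02686222 -0.01115864]
```

Gripped (10.9 mm). Turn anticlockwise (negative turn) by one click first, and watch the torque.

Emit:
play_rows(
  motion=[
    {"dp": [0,0,0],"turn": -0.1},
    {"dp": [0,0,0],"turn": -0.2},
    {"dp": [0,0,0],"turn": -0.3},
    {"dp": [0,0,0],"turn": -0.4},
    {"dp": [0,0,0],"turn": -0.4},
  ],
)

```text
t: 18.05
tcp_pos: [0.4926, 0.103, 0.2293]
orientation: [-0.001, 0.998, 0.065, 0.001]
wrist_force: [0.3, 3.0, 6.3]
finger_gap: 0.0113
```

```bash
python3 - <<'E'
from h import *
go(.4928,.1022,.228,.134-np.pi/2)
print(get_state()["wrist_torque"])
E
```

```text
go [0.01, 0.08, 0.13] turn -0.003 | tcp [0.4926 0.103  0.2293] j -1.44 tilt [ 0.002  0.001 -1.   ] gap 0.0113 F [0.3 3.  6.3] t 18.05 q7 -1.63
[ 0.64265899 -0.01834262  0.03678872]
```

Emit:
play_rows(
  motion=[
    {"dp": [0,0,0],"turn": -0.06},
    {"dp": [0,0,0],"turn": -0.12},
    {"dp": [0,0,0],"turn": -0.12},
  ],
)

```text
t: 18.35
tcp_pos: [0.4927, 0.1028, 0.2294]
orientation: [-0.001, 0.993, 0.12, 0.001]
wrist_force: [-0.9, 4.0, 7.0]
finger_gap: 0.0113
```

```bash
python3 - <<'E'
from h import *
go(.4928,.1022,.228,.134-np.pi/2)
print(get_state()["wrist_torque"])
E
```

```text
go [-0.0, 0.06, 0.14] turn 0.108 | tcp [0.4927 0.1028 0.2294] j -1.329 tilt [ 0.001  0.003 -1.   ] gap 0.0113 F [-0.9  4.   7. ] t 18.35 q7 -1.54
[ 0.80855097  0.15934469 -1.53429795]
```

Emit:
play_rows(
  motion=[
    {"dp": [0,0,0],"turn": 0.1},
    {"dp": [0,0,0],"turn": 0.2},
    {"dp": [0,0,0],"turn": 0.3},
    {"dp": [0,0,0],"turn": 0.4},
    {"dp": [0,0,0],"turn": 0.5},
    {"dp": [0,0,0],"turn": 0.6},
    {"dp": [0,0,0],"turn": 0.7},
    {"dp": [0,0,0],"turn": 0.8},
    {"dp": [0,0,0],"turn": 0.86},
    {"dp": [0,0,0],"turn": 0.91},
    {"dp": [0,0,0],"turn": 0.91},
    {"dp": [0,0,0],"turn": 0.91},
  ],
)

```text
t: 19.55
tcp_pos: [0.4926, 0.103, 0.2293]
orientation: [-0.001, 0.946, -0.325, 0.0]
wrist_force: [-0.8, 2.7, 6.0]
finger_gap: 0.0109
```

```bash
python3 - <<'E'
from h import *
go(.4928,.1022,.228,.134-.8-np.pi/2)
print(get_state()["wrist_torque"])
E
```

```text
go [0.07, 0.05, 0.13] turn 0.005 | tcp [0.4926 0.103  0.2293] j -2.232 tilt [ 0.001  0.001 -1.   ] gap 0.0109 F [-0.8  2.7  6. ] t 19.55 q7 -2.27
[0.48798114 0.06501452 0.01369317]
```

Emit:
play_rows(
  motion=[
    {"dp": [0,0,0],"turn": 0},
    {"dp": [0,0,0],"turn": 0},
    {"dp": [0,0,0],"turn": 0},
    {"dp": [0,0,0],"turn": 0},
    {"dp": [0,0,-2],"turn": 0},
    {"dp": [0,0,-4],"turn": 0},
    {"dp": [0,0,-8],"turn": 0},
    {"dp": [0,0,-8],"turn": 0},
  ],
  gripper=2.4,
)

```text
t: 20.35
tcp_pos: [0.4939, 0.1024, 0.3127]
orientation: [-0.003, 0.946, -0.324, 0.003]
wrist_force: [1.1, 0.4, 0.6]
finger_gap: 0.0241
```

```bash
python3 - <<'E'
from h import *
w=cam("wrist");im=read_camera("wrist");cv2.imwrite("pics/w9.png",im)
print(tops(w,im,(.46,.53,.06,.14),.074,lambda h:(h[...,2]>185),60,.0003), "expect yaw",.134-.8)
go(.4959,-.2136,.32,.134)
cv2.imwrite("pics/w9s.png",cv2.resize(rect(w,.455,.535,.06,.145,.074,im,.0005),None,fx=2,fy=2))
E
```

```text
[[np.float32(0.4926), np.float32(0.1027), np.float32(0.0316), np.float32(0.0073), np.float32(-0.654)]] expect yaw -0.666
go [19.61, 24.79, -0.98] turn 0.777 | tcp [0.4929 0.1025 0.3108] j -2.23 tilt [ 0.005  0.002 -1.   ] gap 0.0241 F [ 0.3  0.4 -0.5] t 20.4 q7 -2.34
```

```bash
python3 - <<'E'
from h import *
go(.4959,-.2136,.31,-np.pi/2)
E
```

```text
go [19.6, 24.8, 0.02] turn -0.66 | tcp [0.4929 0.1025 0.3108] j -2.23 tilt [ 0.005  0.002 -1.   ] gap 0.0241 F [ 0.3  0.4 -0.5] t 20.4 q7 -2.34
```

Emit:
play_rows(
  motion=[
    {"dp": [2.5,3.1,0],"turn": -0.08},
    {"dp": [5,6.2,0],"turn": -0.16},
    {"dp": [7.5,9.3,0],"turn": -0.24},
    {"dp": [10,12.4,0],"turn": -0.32},
    {"dp": [12.5,15.5,0],"turn": -0.4},
    {"dp": [15,18.6,0],"turn": -0.5},
    {"dp": [17.5,21.7,0],"turn": -0.6},
    {"dp": [19.6,24.8,0],"turn": -0.66},
    {"dp": [19.6,24.8,0],"turn": -0.66},
    {"dp": [19.6,24.8,0],"turn": -0.66},
  ],
  gripper=5,
)

```text
t: 21.4
tcp_pos: [0.4944, -0.2143, 0.3074]
orientation: [-0.0, 1.0, -0.001, -0.001]
wrist_force: [0.3, 1.1, 0.6]
finger_gap: 0.0501
```

```bash
python3 - <<'E'
from h import *
w=cam("wrist");im=read_camera("wrist");cv2.imwrite("pics/w10.png",im)
go(.4959,-.2136,.256,-np.pi/2)
for X in[(.4959,-.2136,.112),(.5355,-.208,.074)]:print(proj(w,X))
hs=cv2.cvtColor(im,cv2.COLOR_BGR2HSV);m=((hs[...,0]<8)|(hs[...,0]>172))&(hs[...,1]>140)&(hs[...,2]>40)
n,l,st,ce=cv2.connectedComponentsWithStats(m.astype(np.uint8))
print([(st[k].tolist(),ce[k].round(0).tolist()) for k in range(1,n) if st[k,4]>60])
E
```

```text
go [0.12, 0.07, 5.15] turn 0.0 | tcp [ 0.4948 -0.213   0.3076] j -1.571 tilt [-0.002  0.001 -1.   ] gap 0.0499 F [-0.1  0.1 -0.5] t 21.45 q7 -1.07
[319.73893292 239.83562879]
[311.40261104 161.37321323]
[([305, 208, 29, 42, 991], [319.0, 229.0]), ([507, 250, 21, 24, 371], [517.0, 261.0]), ([0, 333, 13, 19, 111], [4.0, 344.0]), ([170, 383, 12, 17, 109], [176.0, 393.0])]
```

View pics/w10.png

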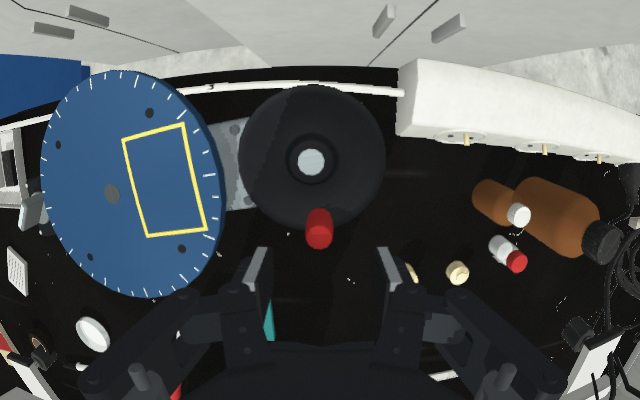

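```bash
python3 - <<'E'
from h import *
w=cam("wrist")
for z in(0,.03,.06,.09):print(z,onz(w,(398,133),z).round(3),onz(w,(411,100),z).round(3),onz(w,(411,60),z).round(3))
E
```

```text
0 [ 0.551 -0.282  0.   ] [ 0.582 -0.294  0.   ] [ 0.619 -0.293 -0.   ]
0.03 [ 0.553 -0.275  0.03 ] [ 0.58  -0.285  0.03 ] [ 0.613 -0.285  0.03 ]
0.06 [ 0.555 -0.267  0.06 ] [ 0.579 -0.276  0.06 ] [ 0.608 -0.276  0.06 ]
0.09 [ 0.557 -0.26   0.09 ] [ 0.578 -0.268  0.09 ] [ 0.603 -0.268  0.09 ]
```

Emit:
play_rows(
  motion=[
    {"dp": [0.1,0.1,2],"turn": 0},
    {"dp": [0.1,0.1,4],"turn": 0},
    {"dp": [0.1,0.1,5.2],"turn": 0},
    {"dp": [0.1,0.1,5.2],"turn": 0},
    {"dp": [0.1,0.1,5.2],"turn": 0},
  ],
)

```text
t: 21.95
tcp_pos: [0.4965, -0.2138, 0.2568]
orientation: [-0.0, 1.0, 0.001, -0.0]
wrist_force: [0.5, -0.1, 0.8]
finger_gap: 0.0498
```

Emit:
play_rows(
  motion=[
    {"dp": [0,0,0],"turn": 0},
    {"dp": [0,0,0],"turn": 0},
    {"dp": [0,0,0],"turn": 0},
    {"dp": [0,0,0],"turn": 0},
    {"dp": [0,0,0],"turn": 0},
    {"dp": [0,0,0],"turn": 0},
  ],
  gripper=1.2,
  grip_force=25,
)

```text
t: 22.55
tcp_pos: [0.4965, -0.2143, 0.2575]
orientation: [-0.0, 1.0, 0.0, 0.001]
wrist_force: [-0.7, 2.8, 6.7]
finger_gap: 0.0171
```

```bash
python3 - <<'E'
from h import *
go(.4959,-.2136,.256,-np.pi/2)
def arc(a0,a1,n=12,r=4.0):
    """clockwise wheel angles -> tool dp (tool x=+X world, tool y=-Y world), handle at front when a=0, phi .135"""
    p=lambda a:np.array([-np.cos(.135-a),-np.sin(.135-a)])*r
    for a in np.linspace(a0,a1,n+1)[1:]:
        d=p(a)-p(a0);print([round(d[0],2),round(-d[1],2),0])
arc(0,2*np.pi,24)
E
```

```text
go [-0.06, -0.07, 0.15] turn 0.001 | tcp [ 0.4965 -0.2143  0.2575] j -1.57 tilt [ 0.001  0.    -1.   ] gap 0.0171 F [-0.7  2.8  6.7] t 22.55 q7 -1.03
[np.float64(-0.0), np.float64(-1.04), 0]
[np.float64(0.26), np.float64(-2.05), 0]
[np.float64(0.78), np.float64(-2.96), 0]
[np.float64(1.52), np.float64(-3.7), 0]
[np.float64(2.42), np.float64(-4.23), 0]
[np.float64(3.43), np.float64(-4.5), 0]
[np.float64(4.47), np.float64(-4.51), 0]
[np.float64(5.48), np.float64(-4.24), 0]
[np.float64(6.39), np.float64(-3.72), 0]
[np.float64(7.13), np.float64(-2.99), 0]
[np.float64(7.65), np.float64(-2.08), 0]
[np.float64(7.93), np.float64(-1.08), 0]
[np.float64(7.93), np.float64(-0.03), 0]
[np.float64(7.67), np.float64(0.98), 0]
[np.float64(7.15), np.float64(1.88), 0]
[np.float64(6.41), np.float64(2.63), 0]
[np.float64(5.51), np.float64(3.15), 0]
[np.float64(4.5), np.float64(3.43), 0]
[np.float64(3.46), np.float64(3.43), 0]
[np.float64(2.45), np.float64(3.16), 0]
[np.float64(1.54), np.float64(2.65), 0]
[np.float64(0.8), np.float64(1.91), 0]
[np.float64(0.27), np.float64(1.01), 0]
[np.float64(0.0), np.float64(0.0), 0]
```

Emit:
play_rows(
  motion=[
    {"dp": [0,-1.04,0],"turn": 0},
    {"dp": [0.26,-2.05,0],"turn": 0},
    {"dp": [0.78,-2.96,0],"turn": 0},
    {"dp": [1.52,-3.7,0],"turn": 0},
    {"dp": [2.42,-4.23,0],"turn": 0},
    {"dp": [3.43,-4.5,0],"turn": 0},
    {"dp": [4.47,-4.51,0],"turn": 0},
    {"dp": [5.48,-4.24,0],"turn": 0},
    {"dp": [6.39,-3.72,0],"turn": 0},
    {"dp": [7.13,-2.99,0],"turn": 0},
    {"dp": [7.65,-2.08,0],"turn": 0},
    {"dp": [7.93,-1.08,0],"turn": 0},
  ],
)

```text
t: 23.75
tcp_pos: [0.576, -0.2021, 0.2575]
orientation: [-0.001, 1.0, 0.001, -0.0]
wrist_force: [-4.5, 4.1, 9.2]
finger_gap: 0.017
```

```bash
python3 - <<'E'
from h import *
s=get_state();d=s["tcp_pos"][:2]-[.5355,-.208];print(np.hypot(*d),"ang",np.arctan2(d[1],d[0])-.135);go(.5751,-.2027,.256)
E
```

```text
0.04093091798316884 ang 0.009386163559569699
go [-0.09, 0.06, 0.15] turn 0 | tcp [ 0.576  -0.2021  0.2575] j -1.568 tilt [-0.     0.003 -1.   ] gap 0.017 F [-4.5  4.1  9.2] t 23.75 q7 -1.09
```

Emit:
play_rows(
  motion=[
    {"dp": [0,1.04,0],"turn": 0},
    {"dp": [-0.26,2.05,0],"turn": 0},
    {"dp": [-0.78,2.96,0],"turn": 0},
    {"dp": [-1.52,3.7,0],"turn": 0},
    {"dp": [-2.42,4.23,0],"turn": 0},
    {"dp": [-3.43,4.5,0],"turn": 0},
    {"dp": [-4.47,4.51,0],"turn": 0},
    {"dp": [-5.48,4.24,0],"turn": 0},
    {"dp": [-6.39,3.72,0],"turn": 0},
    {"dp": [-7.13,2.99,0],"turn": 0},
    {"dp": [-7.65,2.08,0],"turn": 0},
    {"dp": [-7.93,1.08,0],"turn": 0},
  ],
)

```text
t: 24.95
tcp_pos: [0.4964, -0.215, 0.2576]
orientation: [0.001, 1.0, 0.0, 0.002]
wrist_force: [3.2, -2.7, 3.8]
finger_gap: 0.0168
```

```bash
python3 - <<'E'
from h import *
go(.4959,-.2136,.256)
w=cam("wrist");im=read_camera("wrist");cv2.imwrite("pics/w11.png",im)
m=lambda h:(h[...,0]>18)&(h[...,0]<35)&(h[...,1]>90)&(h[...,2]>140)
print(tops(w,im,(.40,.63,-.15,.08),.06,m,50))
E
```

```text
go [-0.05, -0.14, 0.16] turn 0 | tcp [ 0.4964 -0.215   0.2576] j -1.571 tilt [ 0.003 -0.003 -1.   ] gap 0.0168 F [ 3.2 -2.7  3.8] t 24.95 q7 -1.03
[[np.float32(0.4978), np.float32(-0.0868), np.float32(0.0867), np.float32(0.0617), np.float32(-0.25)]]
```

Emit:
play_rows(
  motion=[
    {"dp": [0,-1.04,0],"turn": 0},
    {"dp": [0.26,-2.05,0],"turn": 0},
    {"dp": [0.78,-2.96,0],"turn": 0},
    {"dp": [1.52,-3.7,0],"turn": 0},
    {"dp": [2.42,-4.23,0],"turn": 0},
    {"dp": [3.43,-4.5,0],"turn": 0},
    {"dp": [4.47,-4.51,0],"turn": 0},
    {"dp": [5.48,-4.24,0],"turn": 0},
    {"dp": [6.39,-3.72,0],"turn": 0},
    {"dp": [7.13,-2.99,0],"turn": 0},
    {"dp": [7.65,-2.08,0],"turn": 0},
    {"dp": [7.93,-1.08,0],"turn": 0},
  ],
)

```text
t: 26.2
tcp_pos: [0.5759, -0.2016, 0.2575]
orientation: [-0.002, 1.0, 0.001, -0.001]
wrist_force: [-1.8, 4.4, 12.8]
finger_gap: 0.0172
```

Emit:
play_rows(
  motion=[
    {"dp": [0,1.04,0],"turn": 0},
    {"dp": [-0.26,2.05,0],"turn": 0},
    {"dp": [-0.78,2.96,0],"turn": 0},
    {"dp": [-1.52,3.7,0],"turn": 0},
    {"dp": [-2.42,4.23,0],"turn": 0},
    {"dp": [-3.43,4.5,0],"turn": 0},
    {"dp": [-4.47,4.51,0],"turn": 0},
    {"dp": [-5.48,4.24,0],"turn": 0},
    {"dp": [-6.39,3.72,0],"turn": 0},
    {"dp": [-7.13,2.99,0],"turn": 0},
    {"dp": [-7.65,2.08,0],"turn": 0},
    {"dp": [-7.93,1.08,0],"turn": 0},
  ],
)

```text
t: 27.4
tcp_pos: [0.4964, -0.2147, 0.2575]
orientation: [0.001, 1.0, 0.0, 0.001]
wrist_force: [3.3, -3.0, 5.8]
finger_gap: 0.0169
```

```bash
python3 - <<'E'
from h import *
go(.4959,-.2136,.256)
w=cam("wrist");im=read_camera("wrist");cv2.imwrite("pics/w12c.png",im)
m=lambda h:(h[...,0]>18)&(h[...,0]<35)&(h[...,1]>90)&(h[...,2]>140)
print(tops(w,im,(.40,.63,-.15,.08),.06,m,50),"expect yaw",.134-2*.3927)
E
```

```text
go [-0.05, -0.11, 0.15] turn 0 | tcp [ 0.4964 -0.2147  0.2575] j -1.571 tilt [ 0.003 -0.002 -1.   ] gap 0.0169 F [ 3.3 -3.   5.8] t 27.4 q7 -1.04
[[np.float32(0.4783), np.float32(-0.0775), np.float32(0.0868), np.float32(0.0616), np.float32(-0.646)]] expect yaw -0.6514
```

Emit:
play_rows(
  motion=[
    {"dp": [0,-1.04,0],"turn": 0},
    {"dp": [0.26,-2.05,0],"turn": 0},
    {"dp": [0.78,-2.96,0],"turn": 0},
    {"dp": [1.52,-3.7,0],"turn": 0},
    {"dp": [2.42,-4.23,0],"turn": 0},
    {"dp": [3.43,-4.5,0],"turn": 0},
    {"dp": [4.47,-4.51,0],"turn": 0},
    {"dp": [5.48,-4.24,0],"turn": 0},
    {"dp": [6.39,-3.72,0],"turn": 0},
    {"dp": [7.13,-2.99,0],"turn": 0},
    {"dp": [7.65,-2.08,0],"turn": 0},
    {"dp": [7.93,-1.08,0],"turn": 0},
  ],
)

```text
t: 28.65
tcp_pos: [0.576, -0.2015, 0.2575]
orientation: [-0.002, 1.0, 0.002, -0.001]
wrist_force: [-1.5, 3.8, 12.7]
finger_gap: 0.0172
```

Emit:
play_rows(
  motion=[
    {"dp": [0,1.04,0],"turn": 0},
    {"dp": [-0.26,2.05,0],"turn": 0},
    {"dp": [-0.78,2.96,0],"turn": 0},
    {"dp": [-1.52,3.7,0],"turn": 0},
    {"dp": [-2.42,4.23,0],"turn": 0},
    {"dp": [-3.43,4.5,0],"turn": 0},
    {"dp": [-4.47,4.51,0],"turn": 0},
    {"dp": [-5.48,4.24,0],"turn": 0},
    {"dp": [-6.39,3.72,0],"turn": 0},
    {"dp": [-7.13,2.99,0],"turn": 0},
    {"dp": [-7.65,2.08,0],"turn": 0},
    {"dp": [-7.93,1.08,0],"turn": 0},
  ],
)

```text
t: 29.85
tcp_pos: [0.4964, -0.2147, 0.2576]
orientation: [0.001, 1.0, 0.0, 0.001]
wrist_force: [4.1, -3.4, 5.6]
finger_gap: 0.0166
```

```bash
python3 - <<'E'
from h import *
go(.4959,-.2136,.256)
w=cam("wrist");im=read_camera("wrist");cv2.imwrite("pics/w13.png",im)
m=lambda h:(h[...,0]>18)&(h[...,0]<35)&(h[...,1]>90)&(h[...,2]>140)
print(tops(w,im,(.40,.63,-.15,.08),.06,m,50),"expect yaw",.134-3*.3927)
E
```

```text
go [-0.05, -0.11, 0.16] turn 0 | tcp [ 0.4964 -0.2147  0.2576] j -1.571 tilt [ 0.003 -0.002 -1.   ] gap 0.0166 F [ 4.1 -3.4  5.6] t 29.85 q7 -1.04
[[np.float32(0.4639), np.float32(-0.0614), np.float32(0.0868), np.float32(0.0615), np.float32(-1.036)]] expect yaw -1.0440999999999998
```

Three turns confirmed by the outline; the fourth, then release.

Emit:
play_rows(
  motion=[
    {"dp": [0,-1.04,0],"turn": 0},
    {"dp": [0.26,-2.05,0],"turn": 0},
    {"dp": [0.78,-2.96,0],"turn": 0},
    {"dp": [1.52,-3.7,0],"turn": 0},
    {"dp": [2.42,-4.23,0],"turn": 0},
    {"dp": [3.43,-4.5,0],"turn": 0},
    {"dp": [4.47,-4.51,0],"turn": 0},
    {"dp": [5.48,-4.24,0],"turn": 0},
    {"dp": [6.39,-3.72,0],"turn": 0},
    {"dp": [7.13,-2.99,0],"turn": 0},
    {"dp": [7.65,-2.08,0],"turn": 0},
    {"dp": [7.93,-1.08,0],"turn": 0},
  ],
)

```text
t: 31.1
tcp_pos: [0.5759, -0.2016, 0.2575]
orientation: [-0.002, 1.0, 0.001, -0.001]
wrist_force: [-1.2, 4.5, 12.6]
finger_gap: 0.0169
```

Emit:
play_rows(
  motion=[
    {"dp": [0,1.04,0],"turn": 0},
    {"dp": [-0.26,2.05,0],"turn": 0},
    {"dp": [-0.78,2.96,0],"turn": 0},
    {"dp": [-1.52,3.7,0],"turn": 0},
    {"dp": [-2.42,4.23,0],"turn": 0},
    {"dp": [-3.43,4.5,0],"turn": 0},
    {"dp": [-4.47,4.51,0],"turn": 0},
    {"dp": [-5.48,4.24,0],"turn": 0},
    {"dp": [-6.39,3.72,0],"turn": 0},
    {"dp": [-7.13,2.99,0],"turn": 0},
    {"dp": [-7.65,2.08,0],"turn": 0},
    {"dp": [-7.93,1.08,0],"turn": 0},
  ],
)

```text
t: 32.3
tcp_pos: [0.4964, -0.2147, 0.2576]
orientation: [0.001, 1.0, 0.0, 0.001]
wrist_force: [4.7, -3.4, 5.3]
finger_gap: 0.017
```

Emit:
play_rows(
  motion=[
    {"dp": [0,0,0],"turn": 0},
    {"dp": [0,0,0],"turn": 0},
    {"dp": [0,0,0],"turn": 0},
    {"dp": [0,0,0],"turn": 0},
    {"dp": [0,0,0],"turn": 0},
    {"dp": [0,0,-3],"turn": 0},
    {"dp": [0,0,-6],"turn": 0},
    {"dp": [0,0,-7],"turn": 0},
    {"dp": [0,0,-7],"turn": 0},
  ],
  gripper=5,
)

```text
t: 33.2
tcp_pos: [0.4965, -0.2148, 0.328]
orientation: [0.0, 1.0, 0.0, 0.002]
wrist_force: [-0.3, -0.2, -0.1]
finger_gap: 0.0497
```

```bash
python3 - <<'E'
from h import *
go(.44,.2,.34,-.534-np.pi/2)
w=cam("wrist");im=read_camera("wrist");cv2.imwrite("pics/w14.png",im)
m=lambda h:(h[...,0]>18)&(h[...,0]<35)&(h[...,1]>90)&(h[...,2]>140)
print(tops(w,im,(.38,.63,-.15,.08),.06,m,50),"expect yaw",.134-np.pi/2)
hs=cv2.cvtColor(im,cv2.COLOR_BGR2HSV);m=((hs[...,0]<8)|(hs[...,0]>172))&(hs[...,1]>140)&(hs[...,2]>40)
n,l,st,ce=cv2.connectedComponentsWithStats(m.astype(np.uint8))
print([(st[k].tolist(),ce[k].round(0).tolist()) for k in range(1,n) if st[k,4]>60],proj(w,(.4959,-.2136,.112)))
E
```

```text
go [-5.62, -41.48, -1.25] turn 0.535 | tcp [ 0.4965 -0.2148  0.328 ] j -1.57 tilt [ 0.003 -0.001 -1.   ] gap 0.0497 F [-0.3 -0.2 -0.1] t 33.2 q7 -1.08
[[np.float32(0.457), np.float32(-0.0412), np.float32(0.0866), np.float32(0.0615), np.float32(-1.431)]] expect yaw -1.4367963267948967
[([307, 204, 27, 37, 798], [320.0, 222.0]), ([496, 246, 20, 22, 336], [505.0, 256.0]), ([0, 329, 16, 19, 183], [6.0, 338.0]), ([172, 380, 13, 15, 89], [179.0, 389.0])] [318.73084106 231.62603553]
```

```bash
python3 - <<'E'
from h import *
go(.3708,.2809,.32,1.037)
E
```

```text
go [-12.49, -49.55, 0.67] turn 0.535 | tcp [ 0.4961 -0.2145  0.3267] j -1.57 tilt [ 0.  0. -1.] gap 0.05 F [ 0.6 -0.  -0.5] t 33.25 q7 -1.08
```

Emit:
play_rows(
  motion=[
    {"dp": [0,-4,0],"turn": -0.14},
    {"dp": [0,-8,0],"turn": -0.28},
    {"dp": [0,-12,0],"turn": -0.42},
    {"dp": [-1,-16,0],"turn": -0.56},
    {"dp": [-2,-20,0],"turn": -0.7},
    {"dp": [-3,-24,0],"turn": -0.84},
    {"dp": [-4,-28,0],"turn": -0.98},
    {"dp": [-5,-32,0],"turn": -1.12},
    {"dp": [-6,-36,0],"turn": -1.26},
    {"dp": [-7,-38,0],"turn": -1.4},
    {"dp": [-7,-38,0],"turn": -1.54},
    {"dp": [-7,-38,0],"turn": -1.6},
  ],
  gripper=7.5,
)

```text
t: 34.45
tcp_pos: [0.4249, 0.1662, 0.325]
orientation: [-0.001, 0.694, 0.72, -0.002]
wrist_force: [-0.1, -1.3, 0.2]
finger_gap: 0.0751
```

```bash
python3 - <<'E'
from h import *
go(.3708,.2809,.28,1.037)
E
```

```text
go [11.66, -4.97, 4.51] turn -1.0 | tcp [0.4249 0.1662 0.325 ] j 0.037 tilt [-0.003 -0.001 -1.   ] gap 0.0751 F [-0.1 -1.3  0.2] t 34.45 q7 -0.46
```

Emit:
play_rows(
  motion=[
    {"dp": [3,-1.2,0],"turn": -0.14},
    {"dp": [6,-2.5,0],"turn": -0.28},
    {"dp": [9,-3.8,1],"turn": -0.42},
    {"dp": [11.6,-5,2],"turn": -0.56},
    {"dp": [11.6,-5,3],"turn": -0.7},
    {"dp": [11.6,-5,4],"turn": -0.84},
    {"dp": [11.6,-5,4.5],"turn": -0.98},
    {"dp": [11.6,-5,4.5],"turn": -1.0},
    {"dp": [11.6,-5,4.5],"turn": -1.0},
    {"dp": [11.6,-5,4.5],"turn": -1.0},
  ],
)

```text
t: 35.45
tcp_pos: [0.3725, 0.2798, 0.2815]
orientation: [-0.0, 0.268, 0.963, -0.0]
wrist_force: [-0.3, 0.2, 0.0]
finger_gap: 0.0747
```

```bash
python3 - <<'E'
from h import *
w=cam("wrist");im=read_camera("wrist");cv2.imwrite("pics/w15.png",im)
print(tops(w,im,(.28,.47,.19,.38),.008,lambda h:h[...,2]>120,500))
go(.3708,.2809,.185,1.037)
E
```

```text
[[np.float32(0.37), np.float32(0.2811), np.float32(0.0763), np.float32(0.0505), np.float32(-0.539)]]
go [0.2, 0.0, 9.67] turn -0.009 | tcp [0.3725 0.2798 0.2817] j 1.028 tilt [ 0.  0. -1.] gap 0.0752 F [-0.6 -0.4 -0.7] t 35.5 q7 0.13
```

View pics/w15.png

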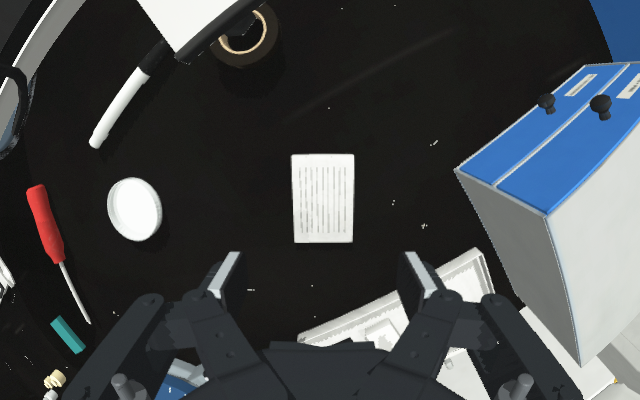

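Emit:
play_rows(
  motion=[
    {"dp": [0.2,0.1,3],"turn": -0.01},
    {"dp": [0.2,0.1,6],"turn": -0.01},
    {"dp": [0.2,0.1,9],"turn": -0.01},
    {"dp": [0.2,0.1,10.3],"turn": -0.01},
    {"dp": [0.2,0.1,10.3],"turn": -0.01},
    {"dp": [0.2,0.1,10.3],"turn": -0.01},
  ],
  gripper=5.9,
)

```text
t: 36.1
tcp_pos: [0.3715, 0.2823, 0.1794]
orientation: [0.0, 0.262, 0.965, 0.001]
wrist_force: [-0.2, 0.0, 0.6]
finger_gap: 0.0588
```

Emit:
play_rows(
  motion=[
    {"dp": [0,0,0.2],"turn": 0},
    {"dp": [0,0,0.3],"turn": 0},
    {"dp": [0,0,0.3],"turn": 0},
  ],
)

```text
t: 36.4
tcp_pos: [0.3715, 0.2819, 0.1764]
orientation: [0.0, 0.262, 0.965, 0.001]
wrist_force: [-0.2, -0.2, -0.3]
finger_gap: 0.0591
```

Emit:
play_rows(
  motion=[
    {"dp": [0,0,0.2],"turn": 0},
    {"dp": [0,0,0.2],"turn": 0},
  ],
)

```text
t: 36.6
tcp_pos: [0.3713, 0.2817, 0.1737]
orientation: [0.0, 0.262, 0.965, 0.0]
wrist_force: [0.2, -0.1, 0.2]
finger_gap: 0.0589
```

Emit:
play_rows(
  motion=[
    {"dp": [0,0,0.1],"turn": 0},
    {"dp": [0,0,0.1],"turn": 0},
  ],
)

```text
t: 36.8
tcp_pos: [0.3712, 0.2818, 0.1726]
orientation: [-0.0, 0.262, 0.965, -0.0]
wrist_force: [0.3, -0.4, 1.1]
finger_gap: 0.0589
```

```bash
python3 - <<'E'
from h import *
go(.370,.281,.172,1.03)
E
```

```text
go [0.07, -0.13, 0.06] turn 0.01 | tcp [0.3712 0.2818 0.1726] j 1.04 tilt [-0. -0. -1.] gap 0.0589 F [ 0.3 -0.4  1.1] t 36.8 q7 0.02
```

Emit:
play_rows(
  motion=[
    {"dp": [0.1,-0.1,0.1],"turn": 0},
    {"dp": [0.1,-0.1,0.2],"turn": 0},
    {"dp": [0.1,-0.1,0.2],"turn": 0},
  ],
)

```text
t: 37.1
tcp_pos: [0.3698, 0.2814, 0.1706]
orientation: [-0.0, 0.262, 0.965, -0.0]
wrist_force: [-0.1, -0.6, -0.2]
finger_gap: 0.0593
```

Emit:
play_rows(
  motion=[
    {"dp": [0,0,0],"turn": 0},
    {"dp": [0,0,0],"turn": 0},
    {"dp": [0,0,0],"turn": 0},
    {"dp": [0,0,0],"turn": 0},
    {"dp": [0,0,0],"turn": 0},
  ],
  gripper=4,
  grip_force=50,
)

```text
t: 37.6
tcp_pos: [0.3699, 0.2815, 0.1711]
orientation: [0.0, 0.262, 0.965, 0.0]
wrist_force: [-1.0, -0.2, 5.2]
finger_gap: 0.0481
```

Emit:
play_rows(
  motion=[
    {"dp": [0,0,-2],"turn": 0},
    {"dp": [0,0,-5],"turn": 0},
    {"dp": [0,0,-9],"turn": 0},
    {"dp": [0,0,-13],"turn": 0},
    {"dp": [0,0,-13],"turn": 0},
  ],
)

```text
t: 38.1
tcp_pos: [0.3711, 0.2828, 0.3052]
orientation: [0.003, 0.262, 0.965, 0.004]
wrist_force: [0.4, 1.0, -1.2]
finger_gap: 0.0485
```

```bash
python3 - <<'E'
from h import *
w=cam("wrist");im=read_camera("wrist");z=get_state()["tcp_pos"][2]-.1711+.008
print(tops(w,im,(.28,.47,.19,.38),z,lambda h:h[...,2]>120,500))
go(.457,-.0412,.30,.137)
E
```

```text
[[np.float32(0.2958), np.float32(0.22), np.float32(0.034), np.float32(0.0305), 1.571], [np.float32(0.3809), np.float32(0.2822), np.float32(0.0924), np.float32(0.0581), np.float32(-0.526)], [np.float32(0.4165), np.float32(0.3355), np.float32(0.0406), np.float32(0.0336), np.float32(-0.016)]]
go [-23.83, -23.47, 0.22] turn 0.903 | tcp [0.3704 0.2819 0.3028] j 1.04 tilt [ 0.005  0.003 -1.   ] gap 0.0485 F [-0.3  0.1 -2.2] t 38.15 q7 0.15
```

Emit:
play_rows(
  motion=[
    {"dp": [-2.5,-2.5,0],"turn": 0.09},
    {"dp": [-5,-5,0],"turn": 0.18},
    {"dp": [-7.5,-7.5,0],"turn": 0.27},
    {"dp": [-10,-10,0],"turn": 0.36},
    {"dp": [-12.5,-12.5,0],"turn": 0.45},
    {"dp": [-15,-15,0],"turn": 0.54},
    {"dp": [-17.5,-17.5,0],"turn": 0.63},
    {"dp": [-20,-20,0],"turn": 0.72},
    {"dp": [-22.5,-22.3,0],"turn": 0.81},
    {"dp": [-23.8,-23.5,0],"turn": 0.9},
    {"dp": [-23.8,-23.5,0],"turn": 0.9},
    {"dp": [-23.8,-23.5,0],"turn": 0.9},
  ],
)

```text
t: 39.35
tcp_pos: [0.4555, -0.0415, 0.2993]
orientation: [-0.001, 0.656, 0.755, -0.001]
wrist_force: [-0.4, 0.8, -1.0]
finger_gap: 0.0486
```

```bash
python3 - <<'E'
from h import *
w=cam("wrist");im=read_camera("wrist");cv2.imwrite("pics/w16.png",im)
go(.457,-.0412,.2325,.137)
E
```

```text
go [-0.06, 0.16, 6.71] turn 0.005 | tcp [ 0.4555 -0.0408  0.2996] j 0.142 tilt [-0.003  0.    -1.   ] gap 0.0482 F [ 0.5  0.4 -1.5] t 39.4 q7 0.13
```

View pics/w16.png

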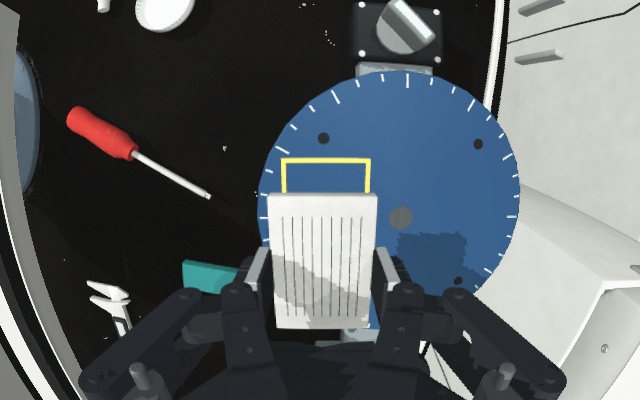

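```bash
python3 - <<'E'
from h import *
w=cam("wrist")
q=np.array([onz(w,p,.1365)[:2] for p in[(269,196),(377,194),(369,328),(275,327)]]);print(q.round(4),q.mean(0),[np.linalg.norm(q[i]-q[i-1]).round(4) for i in range(4)],"yaw",np.arctan2(*(q[3]-q[0])[::-1]))
go(.457,-.0412,.2325,.137)
E
```

```text
[[ 4.263e-01 -8.000e-03]
 [ 4.742e-01 -2.000e-04]
 [ 4.861e-01 -7.530e-02]
 [ 4.349e-01 -8.190e-02]] [ 0.45539288 -0.04136153] [np.float64(0.0744), np.float64(0.0485), np.float64(0.076), np.float64(0.0516)] yaw -1.4555899208233551
go [-0.06, 0.16, 6.71] turn 0.005 | tcp [ 0.4555 -0.0408  0.2996] j 0.142 tilt [-0.003  0.    -1.   ] gap 0.0482 F [ 0.5  0.4 -1.5] t 39.4 q7 0.13
```

Emit:
play_rows(
  motion=[
    {"dp": [0,0.15,2.5],"turn": 0},
    {"dp": [0,0.15,5],"turn": 0},
    {"dp": [0,0.15,6.2],"turn": 0},
    {"dp": [0,0.15,6.7],"turn": 0},
    {"dp": [0,0.15,6.7],"turn": 0},
    {"dp": [0,0.15,6.7],"turn": 0},
  ],
)

```text
t: 40.0
tcp_pos: [0.458, -0.0413, 0.2343]
orientation: [0.0, 0.656, 0.755, 0.0]
wrist_force: [0.8, -0.3, -1.5]
finger_gap: 0.0489
```

```bash
python3 - <<'E'
from h import *
go(.457,-.0412,.2315,.137)
E
```

```text
go [0.02, -0.1, 0.28] turn 0.004 | tcp [ 0.458  -0.0413  0.2343] j 0.141 tilt [ 0.001  0.    -1.   ] gap 0.0489 F [ 0.8 -0.3 -1.5] t 40.0 q7 0.12
```

Plate centre agrees with the TCP within 1 mm. Lower the last 3 mm, release, rise.

Emit:
play_rows(
  motion=[
    {"dp": [0,-0.1,0.15],"turn": 0},
    {"dp": [0,-0.1,0.27],"turn": 0},
    {"dp": [0,-0.1,0.27],"turn": 0},
  ],
)

```text
t: 40.3
tcp_pos: [0.4567, -0.0417, 0.2313]
orientation: [0.0, 0.656, 0.755, 0.0]
wrist_force: [-0.9, 0.4, -1.9]
finger_gap: 0.0481
```

Emit:
play_rows(
  motion=[
    {"dp": [0,0,0],"turn": 0},
    {"dp": [0,0,0],"turn": 0},
    {"dp": [0,0,0],"turn": 0},
    {"dp": [0,0,0],"turn": 0},
    {"dp": [0,0,-2],"turn": 0},
    {"dp": [0,0,-5],"turn": 0},
    {"dp": [0,0,-9],"turn": 0},
    {"dp": [0,0,-12],"turn": 0},
    {"dp": [0,0,-12],"turn": 0},
  ],
  gripper=6,
)

```text
t: 41.2
tcp_pos: [0.458, -0.0417, 0.3551]
orientation: [0.004, 0.656, 0.755, 0.003]
wrist_force: [0.5, -0.1, 0.5]
finger_gap: 0.06
```

```bash
python3 - <<'E'
from h import *
w=cam("wrist");im=read_camera("wrist");cv2.imwrite("pics/w17.png",im)
print("plate",tops(w,im,(.40,.52,-.1,.02),.068,lambda h:(h[...,1]<60)&(h[...,2]>120),500),"want .457 -.0412 yaw -1.434")
print("sel",tops(w,im,(.46,.53,.06,.14),.074,lambda h:(h[...,2]>185),60,.0003))
go(.457,-.0412,.2315,.137)
E
```

```text
plate [[np.float32(0.4564), np.float32(-0.0422), np.float32(0.0756), np.float32(0.0515), np.float32(-1.434)]] want .457 -.0412 yaw -1.434
sel [[np.float32(0.493), np.float32(0.1028), np.float32(0.0315), np.float32(0.007), np.float32(-0.661)]]
go [0.06, -0.07, 12.14] turn 0.003 | tcp [ 0.4572 -0.0417  0.3529] j 0.14 tilt [ 0.005 -0.    -1.   ] gap 0.0601 F [-0.6 -0.2 -0.1] t 41.25 q7 0.13
```

View pics/w17.png

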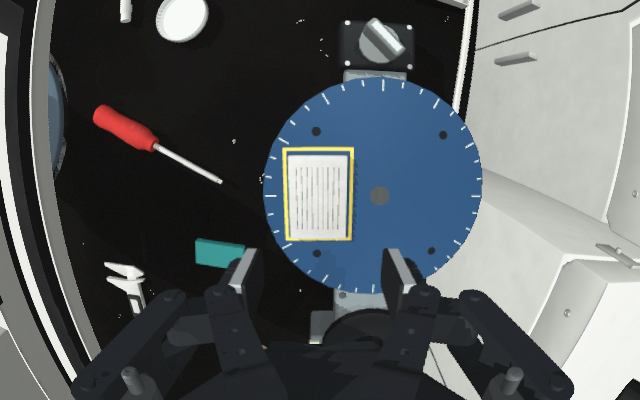

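Emit:
play_rows(
  motion=[
    {"dp": [4,1,-1],"turn": 0},
    {"dp": [8,2,-2],"turn": 0},
    {"dp": [12,3,-3],"turn": 0},
    {"dp": [14,5,-3],"turn": 0},
    {"dp": [14,5,-3],"turn": 0},
    {"dp": [14,5,-3],"turn": 0},
  ],
)

```text
t: 41.85
tcp_pos: [0.4863, 0.104, 0.3795]
orientation: [-0.001, 0.656, 0.755, -0.001]
wrist_force: [-0.6, -0.1, -0.6]
finger_gap: 0.0603
```

```bash
python3 - <<'E'
from h import *
w=cam("wrist");im=read_camera("wrist");a=rect(w,.38,.62,-.12,.42,.01,im,.001);b=read_camera("scene")[100:260,220:420]
a=cv2.resize(a,None,fx=1.2,fy=1.2);b=cv2.resize(b,None,fx=2,fy=1.8)
h=max(a.shape[1],b.shape[1]);pad=lambda i:cv2.copyMakeBorder(i,0,0,0,h-i.shape[1],cv2.BORDER_CONSTANT)
cv2.imwrite("pics/fin.png",np.vstack([pad(a),pad(b)]))
E
```

```text
(no output)
```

View pics/fin.png

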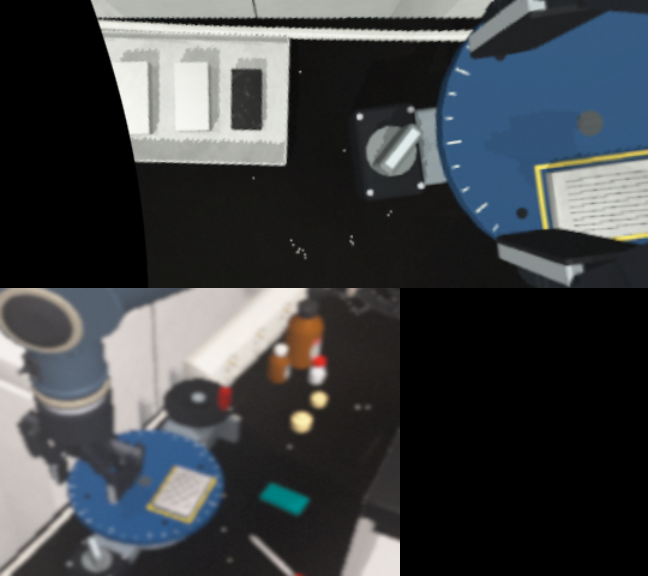

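All three coupons are in the tray, the plate lies in the outline, the handle is back at the front mark, and the bottles, vial and weights stand undisturbed.

```bash
python3 -c "
from bench import *
print(job_done())"
```

```text
the job is handed in; nothing more can be done
None
```

The job is done and handed in at about 42 s of simulated time. There is no verdict from the system.

**What I did**
- I moved all three coupons (light grey, grey and black) from the round table into the steel tray.
- I turned the selector anticlockwise onto its stop, where the torque jumped to about 1.5 N m, then two clicks clockwise.
- I led the crank round four full clockwise turns.
- I laid the calibration plate in the yellow outline, let go and moved clear.

**Last checks**

| Check | Measured | Expected |
|---|---|---|
| Plate centre | (0.456, -0.042) m | (0.457, -0.041) m, about 1 mm off |
| Plate angle | -1.434 rad | -1.434 rad |
| Selector bar angle | -0.661 rad | -0.666 rad |
| Station outline angle after four turns | -1.431 rad | -1.437 rad |

- The last picture shows the black and grey coupons and part of the light grey one lying in the tray. The light grey coupon's far edge was outside that view, but an earlier picture showed all of it in the tray.
- The crank handle is back at the front, and the bottles, vial, weights and turquoise block look undisturbed.
- My first two move calls were refused because "turn" was left out; nothing moved. I saw no knock or slackened grip, and none of these final checks disagreed.

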